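# Load the ring carriage, slide it home and pin it

## Robot

A 6-joint arm with a two-finger parallel gripper is mounted at the origin on the work surface. World frame = base frame: x ahead of the robot, y to its left, z up, the work surface at z = 0. Lengths are in mm, angles in degrees, forces in N, time in s.
With the tool pointing down it reaches from about 350 to 725 mm from the base axis. Payload 4.3 kg.
Tool frame: the origin (TCP) lies on the centre line of the jaws, within the pads' length; the fingertips stand 19 mm ahead of it and the grasp point (between the pads) is the TCP; z points along the fingers, y is the direction in which the jaws open and shut (so a half turn about z gives the same grasp; the last joint's range is limited). The gripper opens to 85 mm and grips with 20 to 120 N. Pads are 22 mm wide; open, the fingers measure 114 mm over their backs; the gripper's body (76 mm by 85 mm) begins 54 mm behind the grasp point. The pads swing forward as they close: fully open they stand 13 mm farther back than shut.
Start: joints at [62.722, 21.618, 4.641, 73.018, 0, 83.68], TCP at [205.684, 536.991, 250.329] pointing down, gripper open.
Joint ranges: [-156.06, 156.06], [-48.1, 94.91], [-58.44, 69.94], [-101.28, 121.22], [-78.64, 73.56], [-180, 180]. Speed limits (degrees/s): [147.25, 147.25, 180, 180, 180, 180].

## Interface

Orientations are given as [roll, pitch, yaw] about the fixed x, y, z axes, in that order (R = Rz(yaw) Ry(pitch) Rx(roll)).
In Python, from workcell import bot gives the robot as it stands. The module is installed in compiled form; this text tells all that it offers.
- The arm moves only by the tool drive_tool, never from a script. Its argument "increments" is a list of rows, each a list of 6 numbers: the shift along the tool's x, y, z in units of 250 mm (1.0 is 250 mm), then the turn, a rotation vector about the tool's x, y, z in units of pi rad (1.0 is pi rad). A call has 1 to 10 rows; each row is the pose to reach, as a shift and turn from the pose commanded when the call began, along the tool's axes at that moment, turning the shorter way round; what a row does not reach only later rows make up. A row lasts 1/8 s, in which the tool goes at most 62.5 mm and 10.7 degrees, less where a joint would pass 70% of its speed; a pose out of reach is approached as far as the arm can. A call with a number of a shift or a turn outside -1 to 1 is refused whole. A call with a gripper value outside its range is refused whole. "gripper" is the closure, from 0 (fully open) to 1 (shut), set as the call begins (left out, the last holds). The fingers move at their own pace and stop on an object; "grip_force" is the grip in N (left out, the last holds). Time passes only in rows, so rows that repeat a pose let the fingers close. It gives the time, the measured TCP pose, the force and the opening at its end, in the units of the state.
- bot.get_obs(): the state, without advancing time (a new reading comes with each control period).
- bot.read_camera(name): name is "side" or "top" or "wrist"; returns the picture (420x560x3 uint8, red, green, blue); there is no depth.
- bot.calibration(name): a dict with "fx", "fy", "cx", "cy" (pixels), "k1" (the pictures are not rectified: a ray, as slopes to the right and down, at radius r is drawn at 1 + k1 r^2 times it, then the intrinsics apply), "extrinsics" (4x4, takes a point from world to camera coordinates); the wrist camera has in their place "tool_from_camera" (4x4, takes a point from camera to tool coordinates, whose origin is the TCP and whose axes are the flange's). Camera axes: x right, y down, z forward; pixel columns grow to the right and rows downward; lengths in mm; the calibration is good to about 2 mm. A picture is of the moment at which its call begins: read the wrist's pose just before it. calibration takes no time and is no camera call.
- bot.sign_off(): hands the job in, once; it reports no verdict.
Trained networks look in the newest picture that a camera, given by its name, has taken for a name from the list of things; names that differ only in an ending like _2 or _b are one class to them, and where a whole thing is asked for, a point or a joint stands for the part that bears it (a point fixed in the world has none). Each returns a list of dicts, best first, with "p" (0 to 1); they miss things now and then, are a little off and sometimes report something else, mostly with a low value. They report only what shows in the picture. A call takes as long as a camera call. They do not tell look-alikes from the thing itself.
- bot.recognise(camera, thing): "bbox" ([left, top, right, bottom] in pixels, round what is visible of it).
- bot.cut_out(camera, thing): "region" (420x560 bool, what is visible of it) and "bbox" ([left, top, right, bottom] in pixels, round what is visible of it).
The state is a dict: "t": time; "q": joint angles; "qvel": joint speeds; "tau": joint torques, N m; "tcp_pos": TCP position; "eef_rot": TCP orientation; "force": force on the tool from outside, world axes, zero at the start; "wrist_torque": the same for the moment, N m; "width": finger opening in mm.
Only numpy, scipy, OpenCV 4.12 (cv2) and the standard library are available. Lean on these libraries where they do the work, as an engineer would, in place of code of your own. Each camera call takes 0.05 s, during which the arm holds its last target.

## Task

Slip every grinding ring lying on the table onto the carriage's post, then put the steel collar on the post on top of them. Push the loaded carriage along its rails until it clicks into the spring detent at the fork end, and only then take the headed pin from its wooden block and push it through the fork and the carriage's lug until its flange sits on the fork. Leave the solid blank disc, the tin and the wrench where they are.

Things in the scene. Friction and masses are not known exactly. Their poses are not given: they have to be found in the camera images.
- fixture: Loading fixture fixed to the table, a long low dark steel base 84 mm wide (its x) and 350 mm long (its y), with two rails, a carriage on them and a grey fork at the +y end. Origin under the fixture, on its centre line; +y points along the rails to the fork; z is up. Where it stands and its yaw (up to 0.2 rad) vary. A small spring detent housing (22 mm by 18 mm, 36 mm high) stands beside the carriage at x = +68 mm, y = +14 mm.
- carriage (a joint): Travel of the steel carriage along the fixture's +y, in m: 0 to 0.09. It starts drawn out (0 to 0.03) and slides with about 1 N of friction. From about 0.073 on, a bump on its side meets the sprung roller of the detent: some 3 to 7 N of push are needed until it snaps over at about 0.082 and the spring then draws it to the stop at 0.09 (home), where the lug hole lines up with the fork holes. A push that stops short of the snap is sprung back a little.
- post_foot (a point): Foot of the carriage's upright post, on the post's axis at the top of the deck (42 mm above the table); moves with the carriage; axes as the fixture's. The post is round, 14 mm in diameter, 60 mm high above the deck, tapered over its top 8 mm. The deck is 84 mm wide and reaches from 85 mm behind (-y) to 60 mm ahead of the post; the lug reaches on ahead.
- push_face (a point): Centre of the rear (-y) face of the upright push plate at the carriage's -y end: plate 60 mm wide (x), 10 mm thick, its top 87 mm and its foot 42 mm above the table; the face lies 85 mm behind the post's axis, this point 22 mm below the plate's top edge. Push here towards the fixture's +y.
- fork_hole (a point): Centre of the hole's mouth in the top face of the fork (60 mm above the table; top face 60 mm by 50 mm). The vertical hole is 14.4 mm in diameter through two 14 mm jaws (46 to 60 mm and 16 to 30 mm above the table), with the carriage's lug (15.4 mm hole) between them when the carriage is home. Two opposed spring balls in the lower jaw make the pin snug: dropped in, it stops 5 to 9 mm short, and a push of about 3 to 8 N seats it, where it stays.
- pin: Steel headed pin, standing upright in the wooden block. Origin at the centre of its lower tip, z towards the head. Shaft 12 mm in diameter and 46 mm long with the lowest 8 mm tapered to 6 mm; above it a flange 26 mm in diameter and 5 mm thick (46 to 51 mm from the tip), then a plain round grip knob 18 mm in diameter and 30 mm high (51 to 81 mm from the tip). Seated, the flange's underside rests on the fork's top face. 0.12 kg.
- holder: Wooden block fixed to the table, 46 mm by 46 mm and 50 mm high, origin under its centre, in whose 15 mm hole the pin stands with its flange on the block's top.
- ring1: Grey grinding ring lying flat on the table: outside diameter 52 mm, bore 22 mm, 10 mm thick, about 0.045 kg. Origin at the centre of its underside. Two to four such rings are there; an absent one reads None.
- ring2: Grey grinding ring lying flat on the table: outside diameter 52 mm, bore 22 mm, 10 mm thick, about 0.045 kg. Origin at the centre of its underside. Two to four such rings are there; an absent one reads None.
- ring3: Grey grinding ring lying flat on the table: outside diameter 52 mm, bore 22 mm, 10 mm thick, about 0.045 kg. Origin at the centre of its underside. Two to four such rings are there; an absent one reads None.
- ring4: Grey grinding ring lying flat on the table: outside diameter 52 mm, bore 22 mm, 10 mm thick, about 0.045 kg. Origin at the centre of its underside. Two to four such rings are there; an absent one reads None.
- collar: Plain steel collar, narrower and taller than the rings, standing on the table: outside diameter 36 mm, bore 20 mm, 20 mm high, about 0.11 kg. Origin at the centre of its underside.
- blank: Bystander: solid dark grey disc without a bore, 76 mm in diameter and 14 mm thick. Origin under its centre. Leave it.
- tin: Bystander: closed grey tin, 60 mm in diameter and 85 mm high, standing. Origin under its centre. Leave it.
- wrench: Bystander: steel wrench, 170 mm long, lying on the table. Leave it.
There are look-alikes about, which are no part of the job. Leave any blue or purple look-alike of the ring4 alone.

How it is judged (in metres and radians):
On the way, in this order (a step that is already met when the one before it is completed fails the run):
1. every ring present lies flat on the carriage's post, the carriage not yet pushed in (horizontal distance between each of ring1, ring2, ring3, ring4 and post_foot below 0.007 m and z of each of ring1, ring2, ring3, ring4 in the frame of post_foot below 0.034 m and angle between the z axis of each of ring1, ring2, ring3, ring4 and the z axis of post_foot, either way round below 0.12 rad and value of joint carriage below 0.06 m), for 0.2 s.
2. the collar is on the post on top of the rings, the carriage not yet pushed in (all of step 1 and horizontal distance between collar and post_foot below 0.006 m and angle between the z axis of collar and the z axis of post_foot, either way round below 0.12 rad and z of collar in the frame of ring1 above 0.004 m and z of collar in the frame of ring2 above 0.004 m and z of collar in the frame of ring3 above 0.004 m and z of collar in the frame of ring4 above 0.004 m and z of collar in the frame of post_foot below 0.045 m), for 0.2 s.
3. the loaded carriage is home in the detent, the pin not yet in the fork (horizontal distance between each of ring1, ring2, ring3, ring4 and post_foot below 0.007 m and z of each of ring1, ring2, ring3, ring4 in the frame of post_foot below 0.034 m and angle between the z axis of each of ring1, ring2, ring3, ring4, collar and the z axis of post_foot, either way round below 0.12 rad and horizontal distance between collar and post_foot below 0.006 m and z of collar in the frame of ring1 above 0.004 m and z of collar in the frame of ring2 above 0.004 m and z of collar in the frame of ring3 above 0.004 m and z of collar in the frame of ring4 above 0.004 m and z of collar in the frame of post_foot below 0.045 m and value of joint carriage above 0.0875 m and (z of pin in the frame of fork_hole above 0 m or horizontal distance between pin and fork_hole above 0.03 m)), for 0.3 s.
At the end, for the whole second after the job is handed in: The carriage is home (within 2.5 mm of its stop), every ring present and on top of them the collar lie flat on the post (tilt under 0.12 rad), and the pin stands in the fork with its flange within 2.5 mm of the fork's top face (within 4 mm of the hole's axis, upright to 0.1 rad), at rest (horizontal distance between each of ring1, ring2, ring3, ring4 and post_foot below 0.007 m and z of each of ring1, ring2, ring3, ring4 in the frame of post_foot below 0.034 m and angle between the z axis of each of ring1, ring2, ring3, ring4, collar and the z axis of post_foot, either way round below 0.12 rad and horizontal distance between collar and post_foot below 0.006 m and z of collar in the frame of ring1 above 0.004 m and z of collar in the frame of ring2 above 0.004 m and z of collar in the frame of ring3 above 0.004 m and z of collar in the frame of ring4 above 0.004 m and z of collar in the frame of post_foot below 0.045 m and value of joint carriage above 0.0875 m and horizontal distance between pin and fork_hole below 0.004 m and z of pin in the frame of fork_hole below -0.0435 m and angle between pin's own z axis and vertical below 0.1 rad and linear speed of pin below 0.02 m/s); the robot touches nothing.
It fails at once if a bystander (blank) is pushed more than 40 mm from its place (distance of blank from where it was at the start of the episode above 0.04 m).
It fails at once if a bystander (tin) is pushed more than 40 mm from its place (distance of tin from where it was at the start of the episode above 0.04 m).
It fails at once if a bystander (wrench) is pushed more than 40 mm from its place (distance of wrench from where it was at the start of the episode above 0.04 m).
Of ring1, ring2, ring3, ring4 only 2 to 4 are there at a start; the rules pass over those that are not, and their reading is None.
At some moment in a run one of ring1, ring2, ring3, ring4, collar may be knocked a few centimetres aside while the robot is not near it.
It also fails if it takes over 210 s, if anything falls off the work surface, if the arm or the gripper's body presses on something with over 40 N, if the wrist force passes 120 N, or if a joint passes its speed limit or range.

## Working session

There is one attempt and no reset: what is moved stays moved. The work goes in short steps, Python scripts to look and compute and a tool call to move; the robot and the scene stay as the last step left them, time stands still between calls to the robot, and variables do not carry over. Pictures are saved under pics/ and viewed, and the job is handed in when it is done.

Besides the shell and the picture viewer there is one more tool, called as name(argument=value, ...), one argument or row to a line, values as JSON. drive_tool: Moves the arm, as the interface text tells. Its arguments: {"type":"object","properties":{"increments":{"type":"array","items":{"type":"array","items":{"type":"number","minimum":-1,"maximum":1}}},"gripper":{"type":"number"},"grip_force":{"type":"number"}},"required":["increments"]}

```bash
mkdir -p pics; ls; python3 - <<'E'
from workcell import bot
import cv2
print(bot.get_obs())
for c in ["side","top","wrist"]:
    im=bot.read_camera(c); cv2.imwrite(f"pics/{c}0.png",im[:,:,::-1])
    print(c,bot.calibration(c))
E
```

```text
pics
{'t': 0.0, 'q': array([6.27203956e+01, 2.16611283e+01, 4.55923114e+00, 7.30180677e+01,
       2.26423510e-03, 8.36805388e+01]), 'qvel': array([ 0.04589996, -0.033307  ,  0.08704516, -0.09910737,  0.00043011,
        0.02003648]), 'tau': array([-1.95850283e-03, -4.63611352e+01,  2.69871730e+01,  2.09545379e-02,
       -3.93698538e-04, -3.23273717e-06]), 'tcp_pos': array([205.37226915, 536.38353485, 249.34348105]), 'eef_rot': array([-1.79881013e+02, -1.54552261e-02,  1.59039838e+02]), 'force': array([-0.11019406,  0.25064514,  0.73858695]), 'wrist_torque': array([ 0.04294865,  0.05216803, -0.0494956 ]), 'width': 85.54736655069122}
side {'fx': 504.52486576151983, 'fy': 504.52486576151983, 'cx': 276.2085239594959, 'cy': 216.0585076175834, 'k1': -0.008381010622556964, 'extrinsics': array([[ 7.34480825e-01, -6.78571359e-01, -8.87854607e-03,
        -4.21469411e+02],
       [-4.81307752e-01, -5.11651735e-01, -7.11727019e-01,
         3.03883010e+02],
       [ 4.78414847e-01,  5.27023161e-01, -7.02400044e-01,
         8.52558340e+02],
       [ 0.00000000e+00,  0.00000000e+00,  0.0000000
[... 323 characters left out ...]
-02,
         5.40345813e+02],
       [ 8.92840132e-02, -1.78512498e-02, -9.95846222e-01,
         1.37173111e+03],
       [ 0.00000000e+00,  0.00000000e+00,  0.00000000e+00,
         1.00000000e+00]])}
wrist {'fx': 355.7503780981019, 'fy': 355.7503780981019, 'cx': 278.9607694045772, 'cy': 201.72392319162145, 'k1': -0.07034391601853365, 'tool_from_camera': array([[ 6.32173114e-05, -9.59317866e-01, -2.82328227e-01,
         7.14174226e+01],
       [ 9.99999947e-01,  1.50507854e-04, -2.87493624e-04,
         2.73310544e-02],
       [ 3.18290386e-04, -2.82328194e-01,  9.59317825e-01,
        -1.24125719e+02],
       [ 0.00000000e+00,  0.00000000e+00,  0.00000000e+00,
         1.00000000e+00]])}
```

View pics/top0.png

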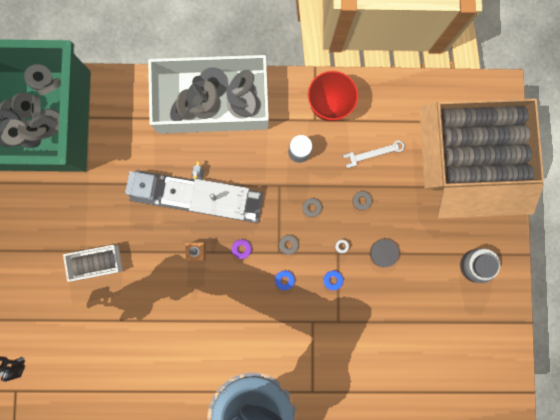

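View pics/side0.png

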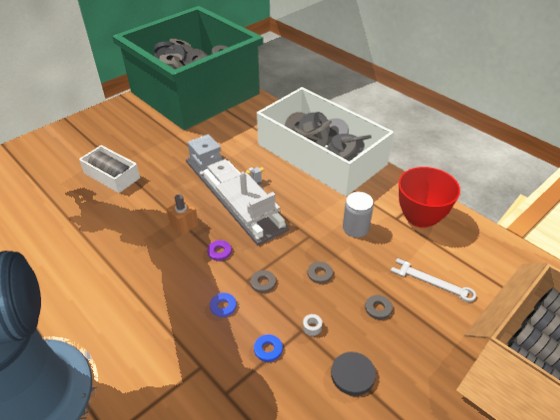

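View pics/wrist0.png

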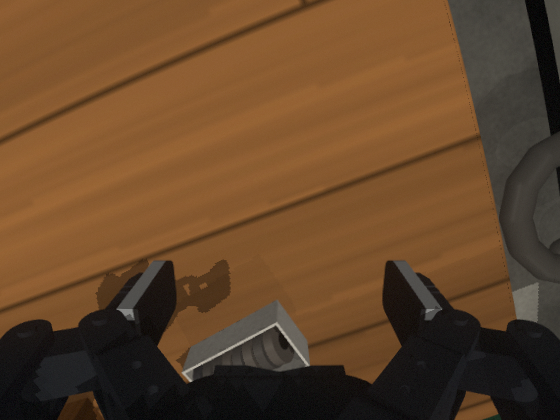

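```bash
cat > h.py <<'E'
from workcell import bot
import numpy as np, cv2
from scipy.spatial.transform import Rotation as Rn
def cam(c,obs=None):
    k=bot.calibration(c); K=np.array([[k['fx'],0,k['cx']],[0,k['fy'],k['cy']],[0,0,1]])
    if c=='wrist':
        o=obs or bot.get_obs(); T=np.eye(4); T[:3,:3]=Rn.from_euler('xyz',o['eef_rot'],degrees=True).as_matrix(); T[:3,3]=o['tcp_pos']
        W=np.linalg.inv(T@k['tool_from_camera'])
    else: W=k['extrinsics']
    return K,k['k1'],W
def ray(c,uv,C=None):
    K,k1,W=C or cam(c)
    n=cv2.undistortPoints(np.array(uv,float).reshape(-1,1,2),K,np.array([k1,0,0,0.])).reshape(-1,2)
    d=np.c_[n,np.ones(len(n))]@W[:3,:3]
    o=-W[:3,:3].T@W[:3,3]
    return o,d
def onz(c,uv,z,C=None):
    o,d=ray(c,uv,C); return o+d*((z-o[2])/d[:,2])[:,None]
def proj(c,P,C=None):
    K,k1,W=C or cam(c)
    return cv2.projectPoints(np.array(P,float).reshape(-1,1,3),cv2.Rodrigues(W[:3,:3])[0],W[:3,3],K,np.array([k1,0,0,0.]))[0].reshape(-1,2)
def snap(c,name=None):
    C=cam(c); im=bot.read_camera(c)
    if name: cv2.imwrite('pics/'+name+'.png',im[:,:,::-1])
    return im,C
def dets(c,thing,z,C=None,minp=.3):
    out=[]
    for d in bot.cut_out(c,thing):
        if d['p']<minp: continue
        r=d['region'].astype(np.uint8); cs,_=cv2.findContours(r,cv2.RETR_EXTERNAL,cv2.CHAIN_APPROX_NONE)
        if not cs: continue
        cc=max(cs,key=cv2.contourArea).reshape(-1,2).astype(np.float32)
        P=onz(c,cc,z,C)[:,:2].astype(np.float32)
        (x,y),(a,b),_=cv2.minAreaRect(P); 
        out.append((round(d['p'],2),np.round([x,y],1),np.round([a,b],1),np.round(cc.mean(0))))
    return out
def show(c,thing,z,C=None,minp=.3):
    for o in dets(c,thing,z,C,minp): print(c,thing,*o)
E
python3 - <<'E'
from h import *
for c in ['top','side']:
    im,C=snap(c)
    for t,z in [('ring1',8),('collar',18),('blank',12),('tin',80),('pin',65),('holder',50),('fixture',20),('carriage',42),('post_foot',42),('wrench',5)]:
        show(c,t,z,C)
E
```

```text
top ring1 0.79 [437.   36.4] [47.9 50.7] [241. 249.]
top ring1 0.75 [353.7 -79.7] [46.9 45. ] [284. 281.]
top ring1 0.66 [ 570.4 -285.8] [46.1 46.4] [361. 201.]
top ring1 0.57 [ 356.6 -208.3] [47.7 48.1] [332. 280.]
top ring1 0.55 [448.7 -90.4] [48.1 48.2] [288. 245.]
top ring1 0.49 [ 548.8 -151.9] [48.8 48.6] [311. 208.]
top collar 0.44 [ 445.6 -232.5] [34.7 34.6] [341. 246.]
top blank 0.76 [ 429.4 -347.3] [69.3 75.6] [384. 253.]
top tin 0.57 [ 694.7 -115.9] [68.3 59.5] [299. 149.]
top pin 0.5 [428.8 153.4] [21.8 21.5] [194. 252.]
top pin 0.35 [569.6 127.9] [214.5  84.3] [207. 198.]
top holder 0.73 [428.9 153. ] [43.8 49.5] [194. 251.]
top fixture 0.56 [599.8 159.2] [358.5 132.5] [195. 194.]
top carriage 0.87 [571.8 129.8] [220.3  87.1] [207. 197.]
top post_foot 0.6 [571.5 129.2] [216.7  85. ] [207. 197.]
top wrench 0.61 [ 703.1 -320.6] [ 40.9 170.4] [371. 154.]
side ring1 0.96 [ 570.2 -293.6] [51.7 46.9] [379. 307.]
side ring1 0.92 [ 355.4 -214.6] [54.5 54.1] [268. 348.]
side ring1 0.91 [355.5 -85.1] [55.4 50.3] [223. 305.]
side ring1 0.67 [436.2  28.3] [56.5 54.1] [220. 251.]
side ring1 0.61 [450.2 -94.6] [55.6 48.7] [263. 281.]
side ring1 0.56 [ 549.4 -159.5] [57.9 47. ] [320. 273.]
side collar 0.67 [ 444.8 -238.4] [41.3 35.2] [313. 324.]
side blank 0.69 [ 429.6 -350.8] [82.1 75.1] [353. 373.]
side blank 0.51 [ 547.2 -159.2] [56.  54.3] [320. 272.]
side tin 0.83 [ 673.7 -142.3] [133.1  57. ] [358. 215.]
side pin 0.59 [431.9 151.3] [56.3 23.5] [180. 204.]
side holder 0.9 [418.3 127.6] [91.1 67.3] [182. 217.]
side fixture 0.69 [603.5 167.2] [418.  149.2] [238. 189.]
side carriage 0.79 [575.5 121. ] [227.  103.1] [243. 192.]
side post_foot 0.97 [576.8 120.5] [225.7 102.1] [243. 192.]
side post_foot 0.35 [ 432.4 -116.1] [50.8 46.4] [263. 281.]
side wrench 0.74 [ 701.3 -325.4] [ 41.4 166.7] [431. 280.]
```

```bash
python3 - <<'E'
import cv2
a=cv2.imread('pics/top0.png'); cv2.imwrite('pics/topz.png',cv2.resize(a[130:300,110:310],None,fx=4,fy=4,interpolation=cv2.INTER_CUBIC)[:600])
b=cv2.imread('pics/side0.png'); cv2.imwrite('pics/sidez.png',cv2.resize(b[120:250,160:320],None,fx=4.6,fy=4.6,interpolation=cv2.INTER_CUBIC))
E
```

```text
(no output)
```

View pics/topz.png

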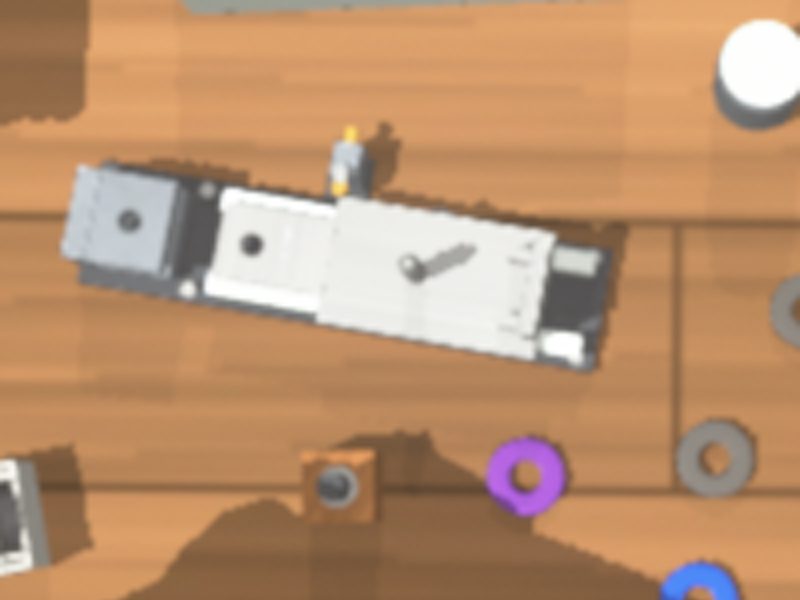

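View pics/sidez.png

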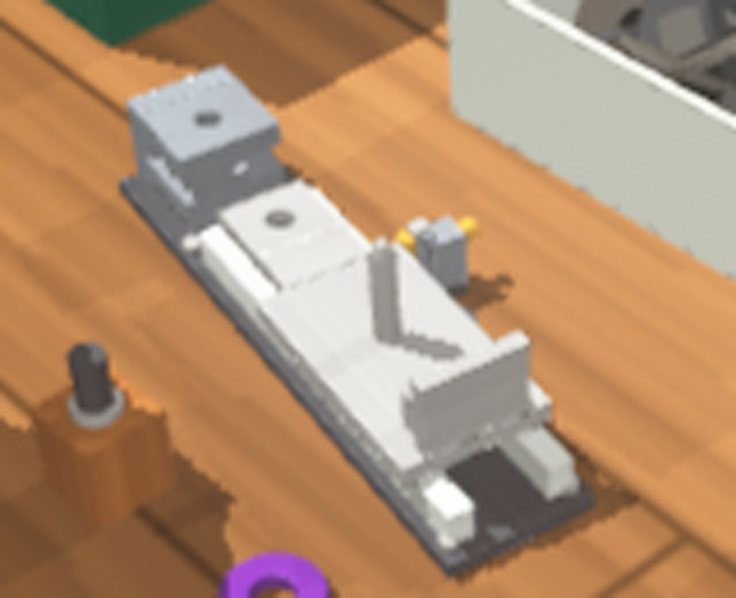

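```bash
python3 - <<'E'
from h import *
print(onz('top',[[142.25,185.25]],60),onz('top',[[172.7,191]],46),onz('top',[[212.,195.8],[214,197]],102),onz('top',[[212.,195.8],[214,197]],42), onz('top',[[194,251]],80))
s=lambda x,y:[160+x/4.6,120+y/4.6]
print(onz('side',[s(207,119)],60),onz('side',[s(280,218)],46),onz('side',[s(380,246)],102),onz('side',[s(388,337)],42),onz('side',[s(92,352)],80),onz('side',[s(95,410)],50))
for c in('top','side'):print(ray(c,[[280,210]]))
E
```

```text
[[598.79452115 290.33111409  60.        ]] [[586.32918617 213.85389767  46.        ]] [[568.2310962  104.99417302 102.        ]
 [565.24891473  99.92486477 102.        ]] [[575.17615    111.38448755  42.        ]
 [572.05773299 106.08359716  42.        ]] [[429.88233229 150.10975304  80.        ]]
[[599.15250199 286.26947383  60.        ]] [[585.33403994 207.40085776  46.        ]] [[567.61896891 100.43733102 102.        ]] [[569.28286742 101.44867205  42.        ]] [[435.7842105  154.95948424  80.        ]] [[429.07887091 150.32483463  50.        ]]
(array([ 416.20461234,  -34.88912775, 1415.39357423]), array([[ 0.08934672, -0.02365463, -0.99573657]]))
(array([  47.94588138, -579.83279309,  811.37672865]), array([[ 0.48971416,  0.52806783, -0.69392009]]))
```

```bash
cat >> h.py <<'E'
def plan(x,y,z,yaw,o=None,off=(0,0)):
    o=o or bot.get_obs(); R=Rn.from_euler('xyz',o['eef_rot'],degrees=True)
    T=Rn.from_euler('xyz',[180,0,yaw],degrees=True)
    d=R.inv().apply(np.array([x,y,z])-o['tcp_pos']); r=(R.inv()*T).as_rotvec()/np.pi
    dt=np.linalg.norm(d); n=max(dt/62.5,np.linalg.norm(r)*180/10.7)
    print('PLAN',np.round(d/250,4).tolist(),np.round(r,4).tolist(),'rows>=%.1f'%n,'j6~%.0f'%((np.degrees(np.arctan2(y,x))+180-yaw+180)%360-180))
def st():
    o=bot.get_obs(); print('t%.2f'%o['t'],np.round(o['tcp_pos'],2),np.round(o['eef_rot'],2),'F',np.round(o['force'],1),'w%.1f'%o['width'])
E
python3 - <<'E'
from h import *
plan(387,320,280,120)
plan(568,110,300,80.5)
E
```

```text
PLAN [-0.9877, -0.5509, -0.1187] [0.0, -0.0, 0.2169] rows>=4.5 j6~100
PLAN [-1.9643, -1.0763, -0.1988] [0.0, -0.0, 0.4363] rows>=9.0 j6~110
```

drive_tool(
  increments=[
    [-0.988,-0.551,-0.119,0,0,0.217],
    [-0.988,-0.551,-0.119,0,0,0.217],
    [-0.988,-0.551,-0.119,0,0,0.217],
    [-0.988,-0.551,-0.119,0,0,0.217],
    [-0.988,-0.551,-0.119,0,0,0.217],
    [-0.988,-0.551,-0.119,0,0,0.217],
    [-0.988,-0.551,-0.119,0,0,0.217],
  ],
)

```text
t: 2.12
tcp_pos: [386.8, 320.3, 280.0]
eef_rot: [-180.0, -0.0, 120.0]
force: [-0.6, 1.0, 0.2]
width: 85.4
```

```bash
python3 - <<'E'
from h import *
st();plan(568,110,300,80.5)
E
```

```text
t2.12 [386.78 320.27 280.01] [-1.8000e+02 -3.0000e-02  1.1998e+02] F [-0.6  1.   0.2] w85.4
PLAN [-1.0907, 0.2075, -0.0806] [-0.0001, -0.0002, 0.2194] rows>=4.5 j6~110
```

drive_tool(
  increments=[
    [-0.99,0.19,-0.08,0,0,0.219],
    [-0.99,0.19,-0.08,0,0,0.219],
    [-0.99,0.19,-0.08,0,0,0.219],
    [-0.99,0.19,-0.08,0,0,0.219],
    [-0.99,0.19,-0.08,0,0,0.219],
    [-0.99,0.19,-0.08,0,0,0.219],
    [-0.99,0.19,-0.08,0,0,0.219],
  ],
)

```text
t: 3.0
tcp_pos: [550.8, 131.1, 300.0]
eef_rot: [-180.0, -0.0, 80.7]
force: [-0.1, 0.2, 0.4]
width: 85.4
```

```bash
python3 - <<'E'
from h import *
st()
snap('wrist','w1')
E
```

```text
t3.00 [550.79 131.08 299.95] [-1.7995e+02 -1.0000e-02  8.0730e+01] F [-0.1  0.2  0.4] w85.4
```

View pics/w1.png

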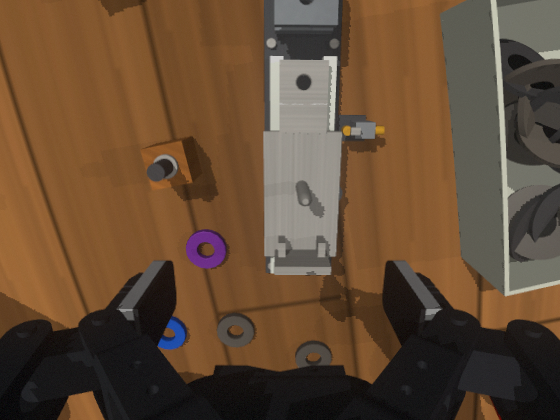

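```bash
python3 - <<'E'
import cv2
a=cv2.imread('pics/w1.png'); cv2.imwrite('pics/w1z.png',cv2.resize(a[130:280,240:360],None,fx=4,fy=4,interpolation=cv2.INTER_CUBIC))
cv2.imwrite('pics/w1y.png',cv2.resize(a[0:150,240:360],None,fx=4,fy=4,interpolation=cv2.INTER_CUBIC))
E
```

```text
(no output)
```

View pics/w1z.png

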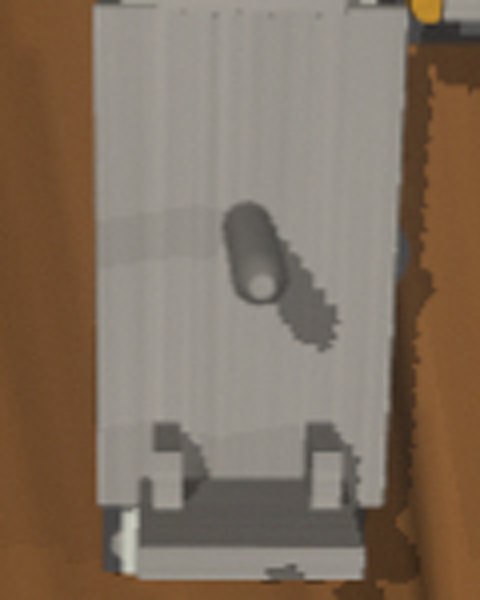

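View pics/w1y.png

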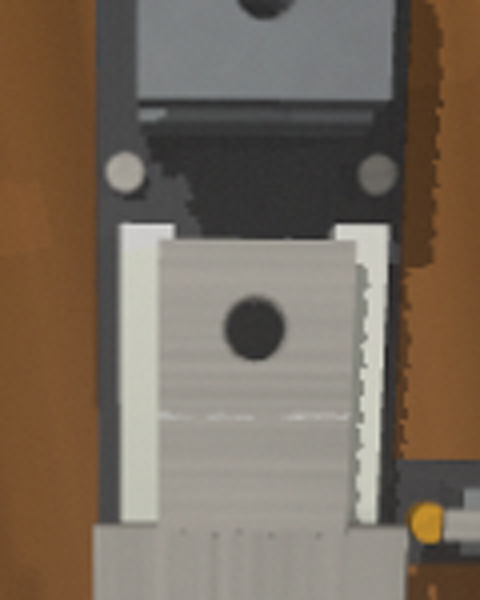

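```bash
python3 - <<'E'
from h import *
C=cam('wrist')
z=lambda x,y:[240+x/4,130+y/4]
y=lambda a,b:[240+a/4,b/4]
for n,p,h in [('foot',z(247,224),42),('top',z(262,289),102),('lug',y(254,328),46),('lug44',y(254,328),42),
 ('Fl',z(95,8),42),('Fr',z(407,8),42),('Bl',z(97,505),42),('Br',z(382,505),42),('plateTL',z(138,548),87),('plateTR',z(363,548),87),('forkFL',y(137,100),60),('forkFR',y(391,100),60)]:
    print(n,np.round(onz('wrist',[p],h,C)[0],1))
E
```

```text
foot [572.4 104.6  42. ]
top [572.1 103.6 102. ]
lug [589.8 213.1  46. ]
lug44 [590.1 213.2  42. ]
Fl [541.1 169.5  42. ]
Fr [623.  156.3  42. ]
Bl [516.8  27.7  42. ]
Br [599.5  14.1  42. ]
plateTL [530.6  34.3  87. ]
plateTR [588.8  24.7  87. ]
forkFL [569.1 268.7  60. ]
forkFR [628.6 259.3  60. ]
```

```bash
python3 - <<'E'
from h import *
plan(449,-91,180,80.8)
E
```

```text
PLAN [-0.9422, -0.2588, 0.4803] [-0.0002, -0.0001, -0.0004] rows>=4.4 j6~88
```

drive_tool(
  increments=[
    [-0.942,-0.259,0.48,0,0,0],
    [-0.942,-0.259,0.48,0,0,0],
    [-0.942,-0.259,0.48,0,0,0],
    [-0.942,-0.259,0.48,0,0,0],
    [-0.942,-0.259,0.48,0,0,0],
    [-0.942,-0.259,0.48,0,0,0],
    [-0.942,-0.259,0.48,0,0,0],
  ],
)

```text
t: 3.92
tcp_pos: [450.0, -91.3, 180.7]
eef_rot: [179.9, -0.0, 80.7]
force: [-0.4, 0.6, 0.2]
width: 85.5
```

```bash
python3 - <<'E'
from h import *
st()
im,C=snap('wrist','w2')
show('wrist','ring1',10,C)
show('wrist','collar',20,C)
E
```

```text
t3.92 [450.04 -91.31 180.72] [ 1.7992e+02 -2.0000e-02  8.0660e+01] F [-0.4  0.6  0.2] w85.5
wrist ring1 0.87 [ 360.9 -209.3] [54.7 50.4] [206. 316.]
wrist ring1 0.85 [359.8 -81.2] [52.6 49.8] [173. 190.]
wrist ring1 0.8 [440.4  31.9] [48.1 51. ] [240.  32.]
wrist ring1 0.71 [452.8 -91.7] [50.8 50.9] [282. 184.]
wrist ring1 0.71 [ 551.8 -153.3] [53.8 50.1] [402. 233.]
wrist collar 0.44 [565.1   7.3] [ 55.  108.7] [401.  32.]
```

View pics/w2.png

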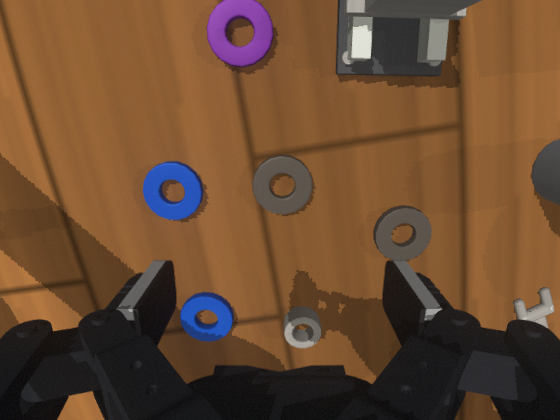

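```bash
python3 - <<'E'
from h import *
plan(452.8,-91.7,20,80.8)
E
```

```text
PLAN [0.0005, 0.0087, 0.643] [0.0005, -0.0, -0.0006] rows>=2.6 j6~88
```

drive_tool(
  increments=[
    [0,0.009,0.2,0,0,0],
    [0,0.009,0.4,0,0,0],
    [0,0.009,0.55,0,0,0],
    [0,0.009,0.61,0,0,0],
    [0,0.009,0.643,0,0,0],
    [0,0.009,0.643,0,0,0],
  ],
  gripper=0.2,
  grip_force=30,
)

```text
t: 4.82
tcp_pos: [452.0, -92.4, 19.4]
eef_rot: [180.0, -0.0, 80.6]
force: [0.0, 0.3, -0.7]
width: 68.7
```

```bash
python3 - <<'E'
from h import *
st()
im,C=snap('wrist','w3')
print(proj('wrist',[[452.8,-91.7,10]],C))
E
```

```text
t4.83 [452.01 -92.35  19.38] [ 1.7999e+02 -1.0000e-02  8.0610e+01] F [ 0.   0.3 -0.7] w68.7
[[279.99249197 274.23078639]]
```

View pics/w3.png

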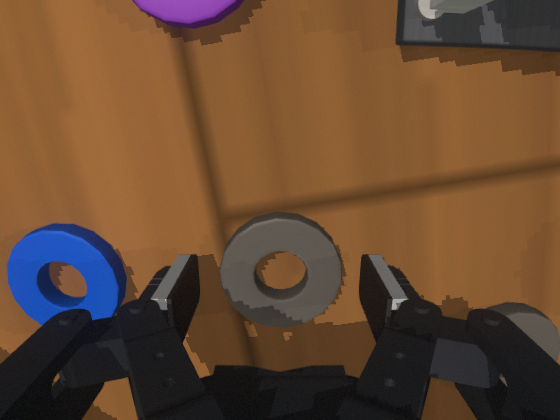

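```bash
python3 - <<'E'
from h import *
C=cam('wrist'); show('wrist','ring1',10,C)
o=bot.get_obs()['tcp_pos']; print(proj('wrist',[[o[0],o[1],10]],C), onz('wrist',[[281,269]],10,C),onz('wrist',[[281,271]],10,C))
E
```

```text
wrist ring1 0.9 [453.9 -91.5] [52.9 50.5] [280. 269.]
wrist ring1 0.79 [ 564.4 -139. ] [13.9 52.2] [528. 324.]
wrist ring1 0.71 [360.7 -78. ] [46.5 55.7] [ 67. 275.]
[[278.92460639 275.67804691]] [[453.96453143 -89.86628223  10.        ]] [[453.81487068 -90.78044373  10.        ]]
```

drive_tool(
  increments=[
    [0.007,0.003,0.008,0,0,0],
    [0.007,0.003,0.008,0,0,0],
  ],
)

```text
t: 5.18
tcp_pos: [453.1, -91.1, 17.7]
eef_rot: [179.9, 0.0, 80.6]
force: [0.3, -0.6, 0.1]
width: 68.1
```

drive_tool(
  increments=[
    [0,0,0,0,0,0],
    [0,0,0,0,0,0],
    [0,0,0,0,0,0],
    [0,0,0,0,0,0],
    [0,0,0,0,0,0],
    [0,0,0,0,0,0],
  ],
  gripper=1,
  grip_force=30,
)

```text
t: 5.92
tcp_pos: [452.9, -91.2, 18.0]
eef_rot: [180.0, -0.0, 80.6]
force: [-2.2, 1.1, 6.3]
width: 50.2
```

```bash
python3 - <<'E'
from h import *
st()
im,C=snap('wrist','w4')
show('wrist','ring1',10,C)
E
```

```text
t5.92 [452.9  -91.16  17.97] [179.96  -0.    80.57] F [-2.2  1.1  6.3] w50.2
wrist ring1 0.97 [359.3 -77.2] [56.8 43.9] [ 62. 278.]
wrist ring1 0.88 [437.3  12.1] [10.1 39.9] [184.  11.]
wrist ring1 0.63 [453.  -90.9] [50.7 52.5] [279. 274.]
wrist ring1 0.61 [ 562.7 -139.9] [18.2 54.8] [526. 333.]
```

View pics/w4.png

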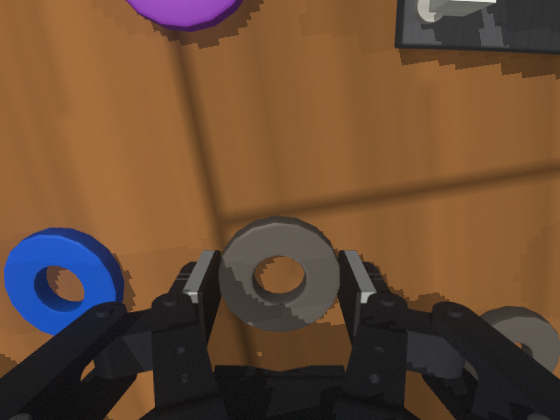

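```bash
python3 - <<'E'
from h import *
o=bot.get_obs(); o['tcp_pos'][2]=18
plan(452.9,-91.2,150,80.8)
plan(572.2,104.1,150,80.8)
E
```

```text
PLAN [-0.0002, 0.0005, -0.5281] [0.0002, -0.0, -0.0013] rows>=2.1 j6~88
PLAN [0.8487, 0.3433, -0.5278] [0.0002, -0.0, -0.0013] rows>=4.2 j6~110
```

drive_tool(
  increments=[
    [0,0,-0.2,0,0,0],
    [0,0,-0.4,0,0,0],
    [0,0,-0.52,0,0,0],
    [0.2,0.08,-0.528,0,0,0],
    [0.4,0.16,-0.528,0,0,0],
    [0.6,0.24,-0.528,0,0,0],
    [0.75,0.3,-0.528,0,0,0],
    [0.849,0.343,-0.528,0,0,-0.001],
    [0.849,0.343,-0.528,0,0,-0.001],
    [0.849,0.343,-0.528,0,0,-0.001],
  ],
)

```text
t: 7.28
tcp_pos: [571.4, 103.7, 149.0]
eef_rot: [-179.9, 0.0, 80.7]
force: [0.5, -0.1, -0.6]
width: 50.7
```

```bash
python3 - <<'E'
from h import *
st()
im,C=snap('wrist','w5')
plan(572.2,104.1,130,80.8)
E
```

```text
t7.28 [571.36 103.69 149.  ] [-1.7994e+02  4.0000e-02  8.0720e+01] F [ 0.5 -0.1 -0.6] w50.7
PLAN [0.0034, 0.0032, 0.0764] [-0.0003, 0.0002, -0.0006] rows>=0.3 j6~110
```

View pics/w5.png

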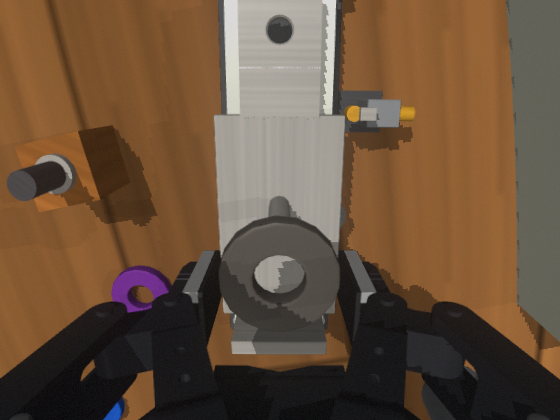

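```bash
python3 - <<'E'
from h import *
a=cv2.imread('pics/w5.png'); cv2.imwrite('pics/w5z.png',cv2.resize(a[180:340,200:360],None,fx=3.7,fy=3.7,interpolation=cv2.INTER_CUBIC))
C=cam('wrist')
print(proj('wrist',[[572.2,104.1,42],[572.2,104.1,102]],C))
E
```

```text
[[279.79274264 205.53509777]
 [280.03954591 239.42123413]]
```

View pics/w5z.png

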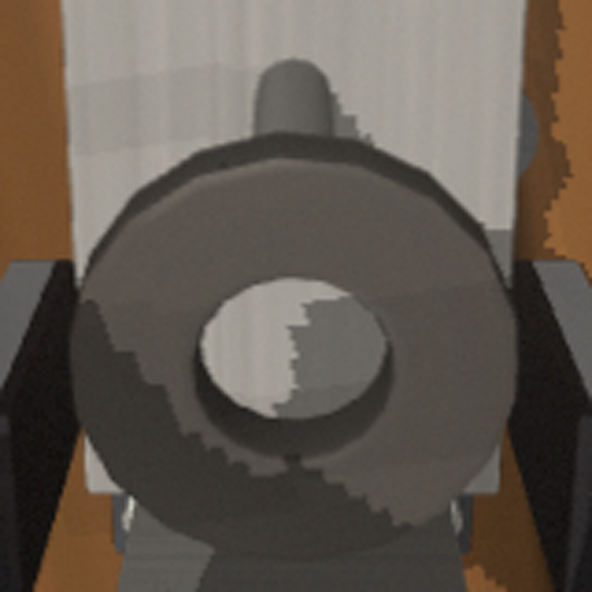

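drive_tool(
  increments=[
    [0.003,0.003,0.08,0,0,0],
    [0.003,0.003,0.12,0,0,0],
    [0.003,0.003,0.16,0,0,0],
    [0.003,0.003,0.2,0,0,0],
    [0.003,0.003,0.22,0,0,0],
  ],
)

```text
t: 7.95
tcp_pos: [572.5, 104.7, 93.6]
eef_rot: [-180.0, 0.0, 80.7]
force: [0.6, -0.2, 0.4]
width: 50.4
```

```bash
python3 - <<'E'
from h import *
st()
im,C=snap('wrist','w6')
snap('side','s6')
plan(572.2,104.1,61,80.8)
E
```

```text
t7.95 [572.54 104.71  93.62] [-1.7996e+02  1.0000e-02  8.0730e+01] F [ 0.6 -0.2  0.4] w50.4
PLAN [-0.003, -0.0004, 0.1308] [-0.0003, 0.0001, -0.0003] rows>=0.5 j6~110
```

View pics/w6.png

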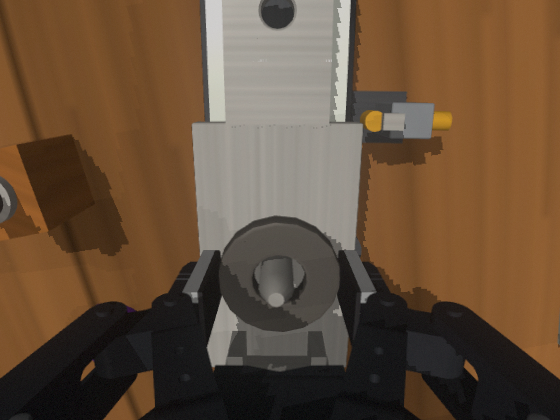

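Post is inside the bore, centred (tip at 276,298). Lower on.

drive_tool(
  increments=[
    [-0.002,0,0.05,0,0,0],
    [-0.002,0,0.09,0,0,0],
    [-0.002,0,0.12,0,0,0],
    [-0.002,0,0.128,0,0,0],
  ],
)

```text
t: 8.55
tcp_pos: [572.2, 104.3, 61.4]
eef_rot: [-179.9, 0.0, 80.7]
force: [-0.6, 0.1, -0.2]
width: 50.3
```

drive_tool(
  increments=[
    [0,0,0,0,0,0],
    [0,0,0,0,0,0],
    [0,0,0,0,0,0],
    [0,0,-0.1,0,0,0],
    [0,0,-0.3,0,0,0],
    [0,0,-0.4,0,0,0],
    [0,0,-0.4,0,0,0],
  ],
  gripper=0.2,
)

```text
t: 9.43
tcp_pos: [574.9, 104.5, 165.1]
eef_rot: [179.7, -0.1, 80.7]
force: [0.2, -0.6, -0.2]
width: 68.5
```

```bash
python3 - <<'E'
from h import *
st()
im,C=snap('wrist','w7')
im,Ct=snap('top')
show('wrist','ring1',52,C)
show('top','ring1',10,Ct)
plan(551,-154,150,80.8)
E
```

```text
t9.43 [574.9  104.54 165.06] [ 1.7967e+02 -8.0000e-02  8.0750e+01] F [ 0.2 -0.6 -0.2] w68.5
wrist ring1 0.86 [401.8 -47.6] [49.3 24.3] [108. 400.]
wrist ring1 0.75 [572.3 104.2] [51.7 50.2] [274. 204.]
wrist ring1 0.57 [458.1  64.6] [47.1 24.1] [135. 279.]
top ring1 0.68 [ 568.8 -286.8] [48.8 49. ] [361. 201.]
top ring1 0.61 [ 356.7 -208.1] [42.3 48.1] [332. 280.]
top ring1 0.57 [ 548.6 -151.7] [54.1 48.6] [311. 208.]
top ring1 0.49 [437.   36.3] [47.9 50.7] [240. 249.]
top ring1 0.47 [354.4 -79. ] [48.8 48.7] [284. 280.]
PLAN [-1.0328, 0.0845, 0.0433] [-0.0008, 0.0002, -0.0004] rows>=4.1 j6~84
```

View pics/w7.png

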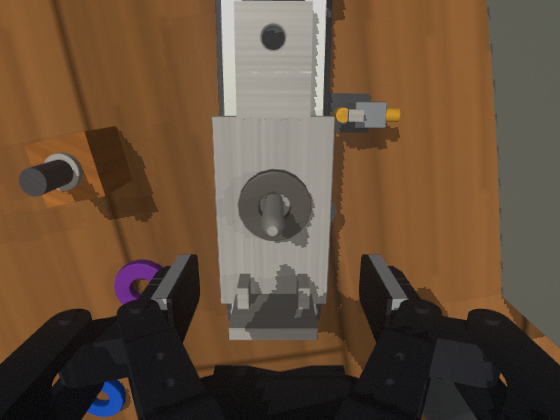

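drive_tool(
  increments=[
    [-0.99,0.083,0.05,0,0,0],
    [-0.99,0.083,0.05,0,0,0],
    [-0.99,0.083,0.05,0,0,0],
    [-0.99,0.083,0.05,0,0,0],
    [-0.99,0.083,0.05,0,0,0],
    [-0.99,0.083,0.05,0,0,0],
  ],
)

```text
t: 10.38
tcp_pos: [552.6, -142.9, 148.5]
eef_rot: [-179.9, -0.1, 80.7]
force: [-0.3, 0.3, 0.5]
width: 68.6
```

```bash
python3 - <<'E'
from h import *
st()
im,C=snap('wrist','w8')
for d in dets('wrist','ring1',10,C):
    print(d)
    if abs(d[1][0]-551)<30 and abs(d[1][1]+154)<40: plan(d[1][0],d[1][1],19,80.8)
E
```

```text
t10.38 [ 552.56 -142.89  148.55] [-1.7986e+02 -7.0000e-02  8.0700e+01] F [-0.3  0.3  0.5] w68.6
(0.88, array([365., -84.]), array([51.9, 46.4]), array([ 25., 158.], dtype=float32))
(0.81, array([ 552.8, -153.9]), array([51.1, 50.4]), array([282., 207.], dtype=float32))
PLAN [-0.0482, 0.0072, 0.5205] [-0.0005, -0.0002, 0.0002] rows>=2.1 j6~84
(0.76, array([ 574.3, -284.2]), array([50.8, 51.4]), array([328., 345.], dtype=float32))
(0.75, array([438.6,  11.8]), array([10.5, 41.4]), array([81.,  5.], dtype=float32))
(0.58, array([ 364. , -203.3]), array([44.1, 55.2]), array([ 75., 297.], dtype=float32))
(0.39, array([552.2, -11.4]), array([13.7, 84.1]), array([248.,  10.], dtype=float32))
```

View pics/w8.png

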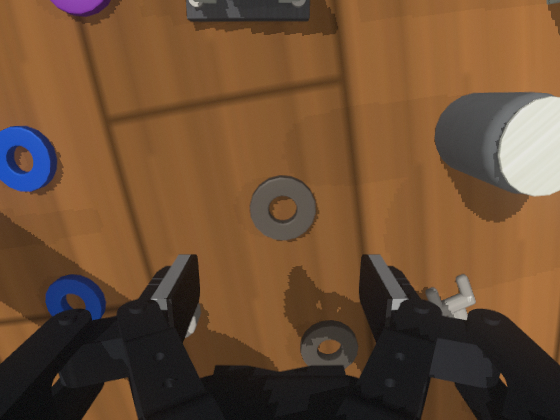

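drive_tool(
  increments=[
    [-0.047,0.007,0.2,0,0,0],
    [-0.047,0.007,0.4,0,0,0],
    [-0.047,0.007,0.48,0,0,0],
    [-0.047,0.007,0.52,0,0,0],
    [-0.047,0.007,0.52,0,0,0],
    [-0.047,0.007,0.52,0,0,0],
  ],
)

```text
t: 11.22
tcp_pos: [554.6, -155.1, 21.1]
eef_rot: [179.9, 0.0, 80.8]
force: [0.6, 0.1, -0.6]
width: 68.5
```

```bash
python3 - <<'E'
from h import *
st()
im,C=snap('wrist','w9')
show('wrist','ring1',10,C)
E
```

```text
t11.22 [ 554.56 -155.14   21.09] [1.7986e+02 2.0000e-02 8.0780e+01] F [ 0.6  0.1 -0.6] w68.5
wrist ring1 0.71 [ 553.6 -153.5] [53.2 50.4] [275. 268.]
```

View pics/w9.png

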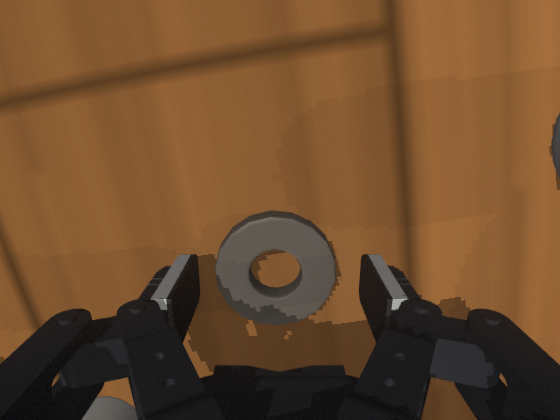

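drive_tool(
  increments=[
    [0.007,-0.003,0.009,0,0,0],
    [0.007,-0.003,0.009,0,0,0],
  ],
)

```text
t: 11.58
tcp_pos: [552.8, -153.2, 17.6]
eef_rot: [180.0, -0.0, 80.7]
force: [-1.2, 0.3, -0.4]
width: 68.8
```

drive_tool(
  increments=[
    [0,0,0,0,0,0],
    [0,0,0,0,0,0],
    [0,0,0,0,0,0],
    [0,0,0,0,0,0],
    [0,0,0,0,0,0],
    [0,0,0,0,0,0],
  ],
  gripper=1,
  grip_force=30,
)

```text
t: 12.32
tcp_pos: [552.9, -153.4, 17.9]
eef_rot: [180.0, 0.0, 80.7]
force: [-2.1, 0.4, 5.2]
width: 49.5
```

```bash
python3 - <<'E'
from h import *
st()
im,C=snap('wrist','w10')
show('wrist','ring1',10,C)
plan(572.2,104.1,155,80.8)
E
```

```text
t12.32 [ 552.93 -153.37   17.88] [179.99   0.    80.74] F [-2.1  0.4  5.2] w49.5
wrist ring1 0.57 [ 553.3 -153.4] [53.4 49.1] [279. 275.]
PLAN [1.0287, -0.0895, -0.5486] [0.0001, 0.0, -0.0003] rows>=4.7 j6~110
```

drive_tool(
  increments=[
    [0,0,-0.2,0,0,0],
    [0,0,-0.4,0,0,0],
    [0,0,-0.54,0,0,0],
    [0.2,-0.02,-0.549,0,0,0],
    [0.4,-0.04,-0.549,0,0,0],
    [0.6,-0.06,-0.549,0,0,0],
    [0.8,-0.08,-0.549,0,0,0],
    [1,-0.089,-0.549,0,0,0],
    [1,-0.089,-0.549,0,0,0],
    [1,-0.089,-0.549,0,0,0],
  ],
)

```text
t: 13.68
tcp_pos: [570.9, 96.8, 154.3]
eef_rot: [-180.0, 0.0, 80.8]
force: [-0.8, 0.2, -0.8]
width: 49.6
```

```bash
python3 - <<'E'
from h import *
st()
plan(572.2,104.1,145,80.8)
E
```

```text
t13.68 [570.87  96.81 154.32] [-1.7997e+02  4.0000e-02  8.0760e+01] F [-0.8  0.2 -0.8] w49.6
PLAN [0.0296, 0.0006, 0.0373] [-0.0002, 0.0002, -0.0002] rows>=0.2 j6~110
```

drive_tool(
  increments=[
    [0.03,0.001,0.037,0,0,0],
    [0.03,0.001,0.037,0,0,0],
    [0.03,0.001,0.037,0,0,0],
  ],
)

```text
t: 14.05
tcp_pos: [572.4, 103.8, 145.3]
eef_rot: [-180.0, 0.0, 80.7]
force: [0.3, -0.8, -0.0]
width: 49.8
```

```bash
python3 - <<'E'
from h import *
st()
im,C=snap('wrist','w11')
print(proj('wrist',[[572.2,104.1,42],[572.2,104.1,102]],C))
plan(572.2,104.1,72,80.8)
E
```

```text
t14.05 [572.39 103.77 145.26] [-1.7997e+02  1.0000e-02  8.0690e+01] F [ 0.3 -0.8 -0. ] w49.8
[[278.22397543 208.03476339]
 [278.01965747 243.33538727]]
PLAN [0.0007, -0.0015, 0.2941] [-0.0, 0.0, -0.0006] rows>=1.2 j6~110
```

View pics/w11.png

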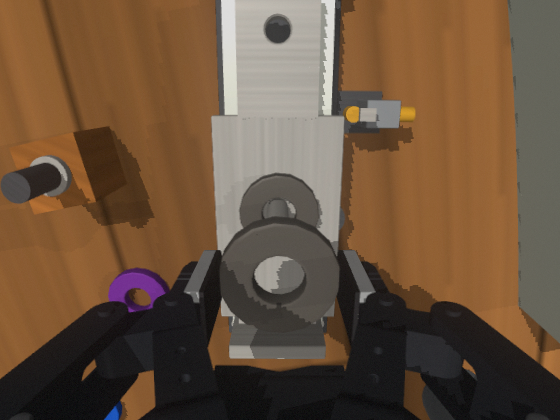

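Aligned (post at column 278, ring centre 279). Lower to stack height, release, lift.

drive_tool(
  increments=[
    [0.001,-0.001,0.07,0,0,0],
    [0.001,-0.001,0.14,0,0,0],
    [0.001,-0.001,0.2,0,0,0],
    [0.001,-0.001,0.25,0,0,0],
    [0.001,-0.001,0.28,0,0,0],
    [0.001,-0.001,0.292,0,0,0],
    [0.001,-0.001,0.292,0,0,0],
  ],
)

```text
t: 14.98
tcp_pos: [572.5, 104.7, 72.7]
eef_rot: [180.0, -0.0, 80.7]
force: [0.7, -0.6, -0.6]
width: 49.5
```

```bash
python3 - <<'E'
from h import *
st()
im,C=snap('wrist','w12')
E
```

```text
t14.97 [572.53 104.68  72.68] [ 1.7999e+02 -1.0000e-02  8.0740e+01] F [ 0.7 -0.6 -0.6] w49.5
```

View pics/w12.png

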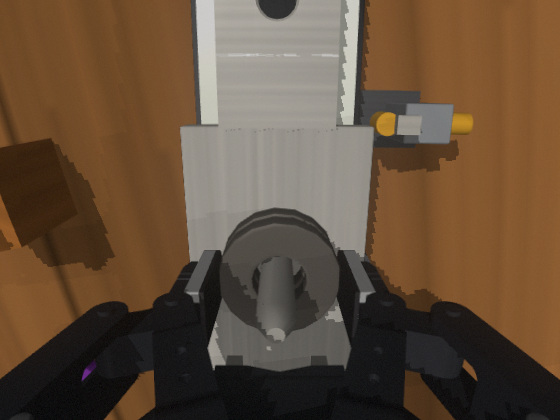

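drive_tool(
  increments=[
    [0,0,0,0,0,0],
    [0,0,0,0,0,0],
    [0,0,0,0,0,0],
    [0,0,-0.1,0,0,0],
    [0,0,-0.25,0,0,0],
    [0,0,-0.32,0,0,0],
    [0,0,-0.32,0,0,0],
  ],
  gripper=0.2,
)

```text
t: 15.9
tcp_pos: [573.8, 104.8, 154.3]
eef_rot: [179.8, -0.1, 80.7]
force: [0.1, -0.4, -0.1]
width: 68.6
```

```bash
python3 - <<'E'
from h import *
st()
im,C=snap('wrist','w13')
show('wrist','ring1',62,C)
im,C=snap('top'); show('top','ring1',10,C); show('top','collar',20,C)
plan(574,-130,200,80.8)
plan(574,-285,200,80.8)
E
```

```text
t15.90 [573.79 104.78 154.29] [ 1.7978e+02 -6.0000e-02  8.0740e+01] F [ 0.1 -0.4 -0.1] w68.6
wrist ring1 0.95 [411.4 -35. ] [48.6 24.6] [104. 406.]
wrist ring1 0.85 [464.2  72. ] [43.1 18.8] [131. 283.]
wrist ring1 0.7 [574.4 129.4] [ 5.8 30.1] [273. 176.]
wrist ring1 0.64 [573.1 104.2] [52.  50.2] [277. 214.]
top ring1 0.75 [353.1 -80.3] [48.7 48.7] [284. 281.]
top ring1 0.74 [435.9  35.5] [47.7 47.5] [241. 249.]
top ring1 0.67 [ 568.9 -286.8] [48.8 49.1] [361. 201.]
top ring1 0.67 [ 356.5 -207.3] [46.3 48.7] [332. 280.]
top ring1 0.42 [560.1  50.4] [132.5  88.5] [237. 204.]
top collar 0.51 [ 444.3 -229.6] [31.8 34.7] [340. 247.]
PLAN [-0.9247, 0.1607, -0.1953] [-0.0008, 0.0002, -0.0003] rows>=3.8 j6~86
PLAN [-1.5366, 0.2605, -0.1952] [-0.0008, 0.0002, -0.0003] rows>=6.3 j6~73
```

View pics/w13.png

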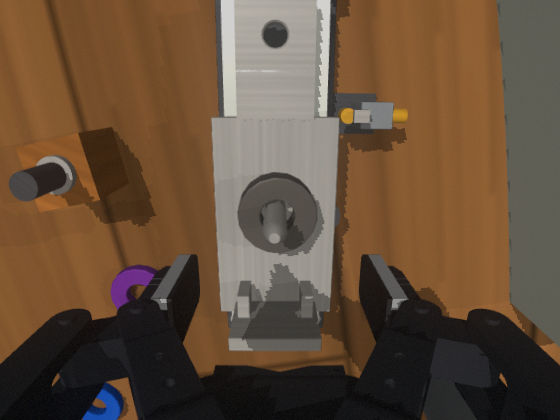

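drive_tool(
  increments=[
    [-0.77,0.13,0,0,0,0],
    [-0.77,0.13,0,0,0,0],
    [-0.77,0.13,0,0,0,0],
    [-0.77,0.13,0,0,0,0],
  ],
)

```text
t: 16.65
tcp_pos: [573.0, -94.3, 151.6]
eef_rot: [-179.9, 0.0, 80.4]
force: [-0.2, 1.0, 0.2]
width: 68.1
```

drive_tool(
  increments=[
    [-0.77,0.13,0,0,0,0],
    [-0.77,0.13,0,0,0,0],
    [-0.77,0.13,0,0,0,0],
    [-0.77,0.13,0,0,0,0],
    [-0.77,0.13,0,0,0,0],
    [-0.77,0.13,0,0,0,0],
  ],
)

```text
t: 17.4
tcp_pos: [574.6, -283.6, 152.1]
eef_rot: [-179.9, -0.1, 80.9]
force: [0.3, 0.4, -0.8]
width: 68.2
```

```bash
python3 - <<'E'
from h import *
st()
im,C=snap('wrist','w14')
for d in dets('wrist','ring1',10,C):
    print(d)
    if abs(d[1][0]-573)<30 and abs(d[1][1]+285)<40: plan(d[1][0],d[1][1],20,80.8)
E
```

```text
t17.40 [ 574.58 -283.61  152.14] [-1.7994e+02 -7.0000e-02  8.0860e+01] F [ 0.3  0.4 -0.8] w68.2
(0.91, array([ 376.3, -216.4]), array([50.3, 25.4]), array([ 12., 149.], dtype=float32))
(0.61, array([ 573.4, -289.7]), array([51.2, 50.9]), array([279., 201.], dtype=float32))
PLAN [-0.0245, -0.0014, 0.5299] [-0.0002, -0.0002, 0.0004] rows>=2.1 j6~72
```

View pics/w14.png

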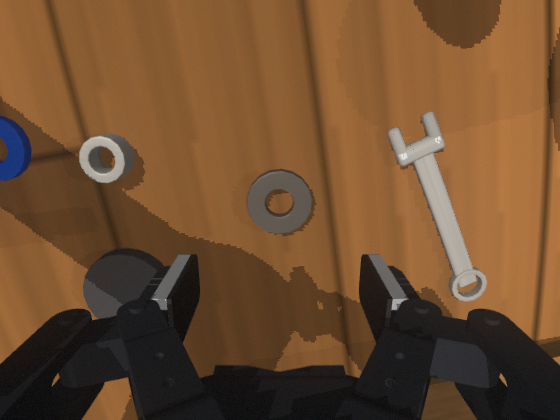

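drive_tool(
  increments=[
    [-0.024,-0.001,0.2,0,0,0],
    [-0.024,-0.001,0.4,0,0,0],
    [-0.024,-0.001,0.49,0,0,0],
    [-0.024,-0.001,0.53,0,0,0],
    [-0.024,-0.001,0.53,0,0,0],
    [-0.024,-0.001,0.53,0,0,0],
  ],
)

```text
t: 18.25
tcp_pos: [574.6, -292.0, 21.7]
eef_rot: [179.8, 0.1, 80.8]
force: [0.8, -0.6, 0.1]
width: 68.5
```

```bash
python3 - <<'E'
from h import *
st()
im,C=snap('wrist','w15')
show('wrist','ring1',10,C)
E
```

```text
t18.25 [ 574.61 -292.05   21.68] [1.7985e+02 6.0000e-02 8.0770e+01] F [ 0.8 -0.6  0.1] w68.5
```

View pics/w15.png

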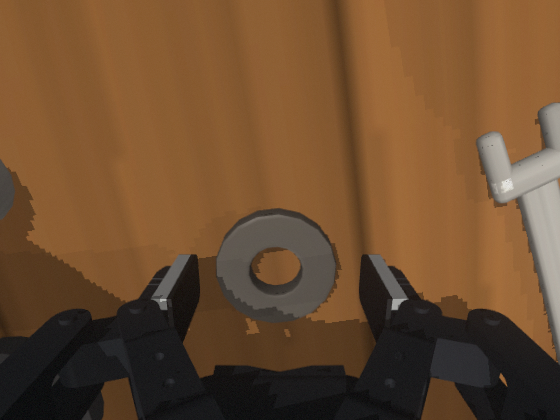

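drive_tool(
  increments=[
    [0.009,-0.002,0.012,0,0,0],
    [0.009,-0.002,0.012,0,0,0],
  ],
)

```text
t: 18.6
tcp_pos: [573.1, -289.1, 17.0]
eef_rot: [-180.0, -0.0, 80.7]
force: [-0.1, 0.4, 0.7]
width: 68.3
```

drive_tool(
  increments=[
    [0,0,0,0,0,0],
    [0,0,0,0,0,0],
    [0,0,0,0,0,0],
    [0,0,0,0,0,0],
    [0,0,0,0,0,0],
    [0,0,0,0,0,0],
  ],
  gripper=1,
  grip_force=30,
)

```text
t: 19.35
tcp_pos: [573.3, -289.4, 17.4]
eef_rot: [180.0, 0.0, 80.7]
force: [-1.6, 1.1, 4.9]
width: 49.6
```

```bash
python3 - <<'E'
from h import *
st()
im,C=snap('wrist','w16')
show('wrist','ring1',10,C)
plan(572.2,104.1,155,80.8)
E
```

```text
t19.35 [ 573.34 -289.4    17.4 ] [179.98   0.    80.74] F [-1.6  1.1  4.9] w49.6
wrist ring1 0.61 [ 573.6 -289.6] [53.6 49.8] [279. 275.]
PLAN [1.5528, -0.2576, -0.5506] [0.0001, 0.0, -0.0003] rows>=6.7 j6~110
```

View pics/w16.png

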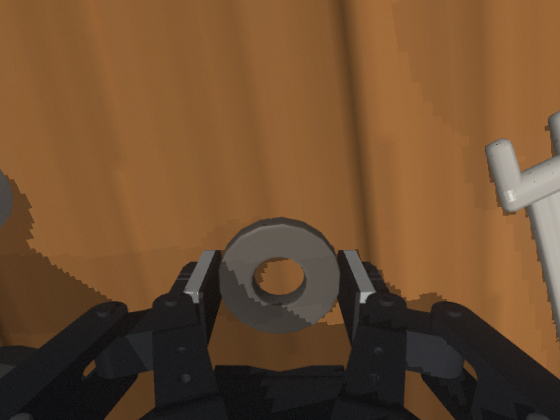

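drive_tool(
  increments=[
    [0,0,-0.2,0,0,0],
    [0,0,-0.4,0,0,0],
    [0,0,-0.54,0,0,0],
    [0.2,-0.03,-0.55,0,0,0],
    [0.4,-0.07,-0.55,0,0,0],
    [0.6,-0.1,-0.55,0,0,0],
    [0.8,-0.13,-0.55,0,0,0],
    [0.8,-0.13,-0.55,0,0,0],
  ],
)

```text
t: 20.45
tcp_pos: [572.8, -83.3, 154.0]
eef_rot: [-179.9, -0.1, 81.0]
force: [-0.8, 0.2, 0.5]
width: 49.4
```

drive_tool(
  increments=[
    [0.2,-0.03,0,0,0,0],
    [0.4,-0.07,0,0,0,0],
    [0.6,-0.1,0,0,0,0],
    [0.75,-0.127,0,0,0,0],
    [0.752,-0.127,0,0,0,0],
    [0.752,-0.127,0,0,0,0],
  ],
)

```text
t: 21.2
tcp_pos: [572.5, 103.0, 154.2]
eef_rot: [-180.0, 0.0, 80.7]
force: [-0.6, -0.7, -0.8]
width: 50.1
```

```bash
python3 - <<'E'
from h import *
st()
im,C=snap('wrist','w17')
print(proj('wrist',[[572.2,104.1,42],[572.2,104.1,102]],C))
plan(572.2,104.1,82,80.8)
E
```

```text
t21.20 [572.5  102.97 154.18] [-1.80e+02  4.00e-02  8.07e+01] F [-0.6 -0.7 -0.8] w50.1
[[277.81001937 203.04049542]
 [277.54830589 235.33334674]]
PLAN [0.0059, -0.0019, 0.289] [-0.0, 0.0002, -0.0008] rows>=1.2 j6~110
```

View pics/w17.png

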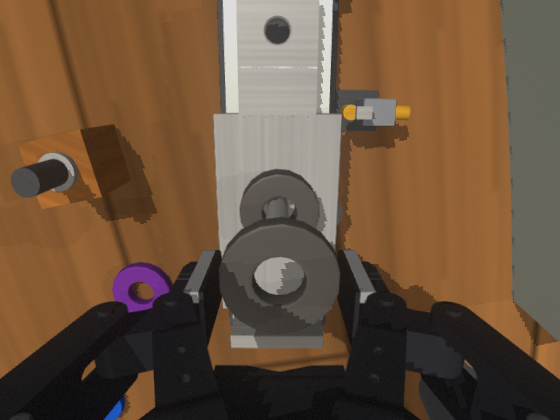

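drive_tool(
  increments=[
    [0.004,-0.001,0.07,0,0,0],
    [0.004,-0.001,0.14,0,0,0],
    [0.004,-0.001,0.2,0,0,0],
    [0.004,-0.001,0.25,0,0,0],
    [0.004,-0.001,0.28,0,0,0],
    [0.004,-0.001,0.287,0,0,0],
    [0.004,-0.001,0.287,0,0,0],
  ],
)

```text
t: 22.12
tcp_pos: [572.4, 105.0, 83.1]
eef_rot: [180.0, -0.0, 80.7]
force: [0.1, 0.4, 0.1]
width: 49.4
```

drive_tool(
  increments=[
    [0,0,0,0,0,0],
    [0,0,0,0,0,0],
    [0,0,0,0,0,0],
    [0,0,-0.1,0,0,0],
    [0,0,-0.25,0,0,0],
    [0,0,-0.32,0,0,0],
    [0,0,-0.32,0,0,0],
  ],
  gripper=0.2,
)

```text
t: 23.0
tcp_pos: [573.6, 105.1, 164.6]
eef_rot: [179.8, -0.1, 80.7]
force: [0.4, -0.0, -0.5]
width: 68.2
```

```bash
python3 - <<'E'
from h import *
st()
im,C=snap('wrist','w18')
show('wrist','ring1',72,C)
im,C=snap('top','top18'); show('top','ring1',10,C); show('top','collar',20,C)
snap('side','side18')
E
```

```text
t23.00 [573.58 105.1  164.58] [ 1.7978e+02 -6.0000e-02  8.0740e+01] F [ 0.4 -0.  -0.5] w68.2
wrist ring1 0.88 [417.  -27.7] [45.  22.6] [109. 399.]
wrist ring1 0.69 [579.8 130.5] [ 2.2 13.7] [281. 174.]
wrist ring1 0.65 [468.5  74.6] [40.8 19.7] [136. 278.]
wrist ring1 0.64 [573.1 104.5] [50.2 52.6] [277. 213.]
wrist ring1 0.45 [580.1 102.7] [2.8 0.9] [288. 216.]
top ring1 0.77 [353.8 -78.3] [48.7 50.5] [283. 281.]
top ring1 0.64 [ 356.7 -208.1] [47.6 48. ] [332. 280.]
top ring1 0.52 [437.   36.3] [47.9 50.7] [240. 249.]
top ring1 0.52 [564.9  70. ] [97.3 92.5] [230. 203.]
top ring1 0.44 [567.2  97.8] [22.1 44.7] [218. 200.]
top collar 0.49 [563.   69.5] [90.2 85.1] [230. 203.]
```

View pics/w18.png

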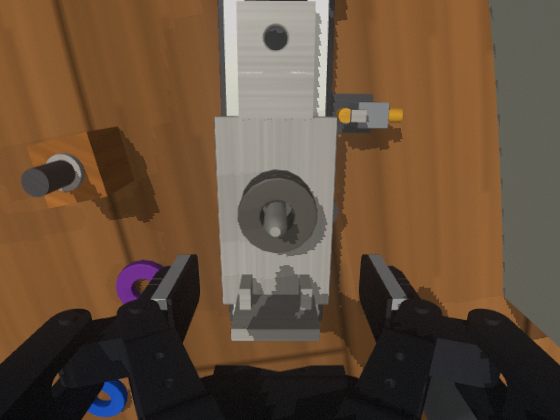

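View pics/side18.png

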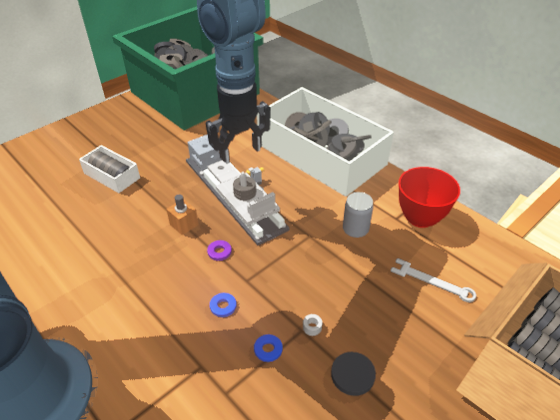

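```bash
python3 - <<'E'
from h import *
plan(448,-233,150,80.8)
E
```

```text
PLAN [-1.4133, -0.2692, 0.0473] [-0.0007, 0.0001, -0.0003] rows>=5.8 j6~72
```

drive_tool(
  increments=[
    [-0.71,-0.135,0,0,0,0],
    [-0.71,-0.135,0,0,0,0],
    [-0.71,-0.135,0,0,0,0],
    [-0.71,-0.135,0,0,0,0],
  ],
)

```text
t: 23.8
tcp_pos: [508.7, -67.7, 162.2]
eef_rot: [-179.9, 0.0, 80.4]
force: [0.2, 1.4, -1.7]
width: 68.2
```

drive_tool(
  increments=[
    [-0.705,-0.135,0.04,0,0,0],
    [-0.705,-0.135,0.04,0,0,0],
    [-0.705,-0.135,0.04,0,0,0],
    [-0.705,-0.135,0.04,0,0,0],
    [-0.705,-0.135,0.04,0,0,0],
    [-0.705,-0.135,0.04,0,0,0],
  ],
)

```text
t: 24.55
tcp_pos: [449.2, -231.8, 152.6]
eef_rot: [-180.0, -0.0, 80.9]
force: [0.2, -0.3, -0.1]
width: 68.5
```

```bash
python3 - <<'E'
from h import *
st()
im,C=snap('wrist','w19')
for d in dets('wrist','collar',20,C):
    print(d); plan(d[1][0],d[1][1],24,80.8)
E
```

```text
t24.55 [ 449.18 -231.77  152.6 ] [-1.7998e+02 -4.0000e-02  8.0880e+01] F [ 0.2 -0.3 -0.1] w68.5
(0.83, array([ 449.1, -232.4]), array([35.9, 36.6]), array([279., 197.], dtype=float32))
PLAN [-0.0019, -0.0001, 0.515] [-0.0, -0.0001, 0.0004] rows>=2.1 j6~72
```

View pics/w19.png

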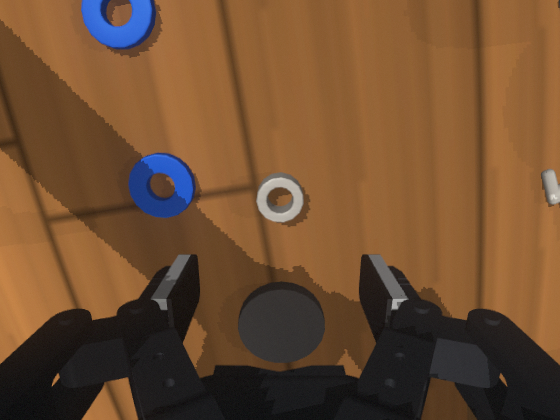

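drive_tool(
  increments=[
    [0,0,0.15,0,0,0],
    [0,0,0.35,0,0,0],
    [0,0,0.46,0,0,0],
    [0,0,0.5,0,0,0],
    [0,0,0.515,0,0,0],
    [0,0,0.515,0,0,0],
  ],
  gripper=0.35,
)

```text
t: 25.4
tcp_pos: [449.6, -233.7, 25.0]
eef_rot: [179.9, 0.0, 80.8]
force: [-0.3, 0.5, -0.4]
width: 55.7
```

```bash
python3 - <<'E'
from h import *
st()
im,C=snap('wrist','w20')
show('wrist','collar',20,C)
E
```

```text
t25.40 [ 449.57 -233.68   24.98] [1.799e+02 4.000e-02 8.076e+01] F [-0.3  0.5 -0.4] w55.7
wrist collar 0.73 [ 450.2 -230.6] [41.4 34.4] [278. 273.]
```

View pics/w20.png

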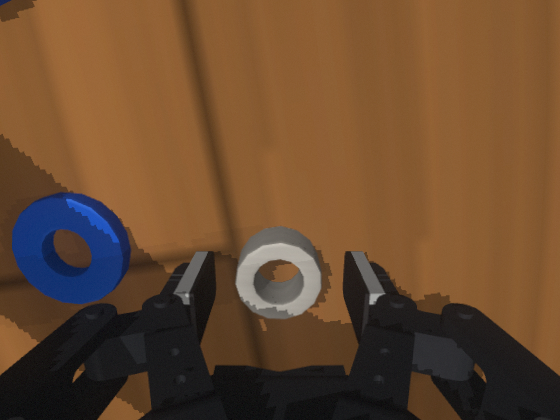

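```bash
python3 - <<'E'
from h import *
C=cam('wrist'); p=onz('wrist',[[278.5,281]],20,C)[0]; print(p); plan(p[0],p[1],22.5,80.8)
E
```

```text
[ 449.71241267 -234.01564334   20.        ]
PLAN [-0.0004, 0.0002, 0.0108] [0.0007, 0.0003, -0.0003] rows>=0.0 j6~72
```

drive_tool(
  increments=[
    [0,0,0.006,0,0,0],
    [0,0,0.006,0,0,0],
  ],
)

```text
t: 25.75
tcp_pos: [448.8, -233.5, 22.8]
eef_rot: [180.0, 0.0, 80.7]
force: [0.4, -0.2, -0.3]
width: 55.7
```

```bash
python3 - <<'E'
from h import *
st()
im,C=snap('wrist','w21')
E
python3 -c "
import cv2
a=cv2.imread('pics/w21.png'); cv2.imwrite('pics/w21z.png',cv2.resize(a[200:340,180:380],None,fx=4,fy=4,interpolation=cv2.INTER_CUBIC))"
```

```text
t25.75 [ 448.8  -233.46   22.83] [1.7997e+02 1.0000e-02 8.0740e+01] F [ 0.4 -0.2 -0.3] w55.7
```

View pics/w21z.png

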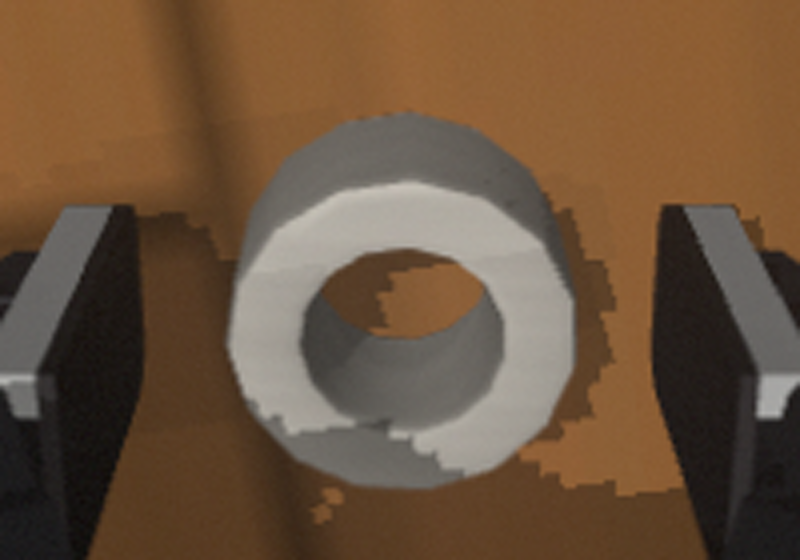

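drive_tool(
  increments=[
    [0.002,0,0,0,0,0],
    [0.002,0,0,0,0,0],
    [0.002,0,0,0,0,0],
    [0.002,0,0,0,0,0],
    [0.002,0,0,0,0,0],
    [0.002,0,0,0,0,0],
  ],
  gripper=1,
  grip_force=35,
)

```text
t: 26.55
tcp_pos: [448.8, -232.8, 22.8]
eef_rot: [180.0, -0.0, 80.7]
force: [-1.8, 0.7, 4.9]
width: 34.0
```

```bash
python3 - <<'E'
from h import *
st()
plan(572.2,104.1,155,80.8)
E
```

```text
t26.55 [ 448.79 -232.82   22.82] [179.98  -0.    80.74] F [-1.8  0.7  4.9] w34.0
PLAN [1.4096, 0.2705, -0.5286] [0.0001, -0.0, -0.0003] rows>=6.1 j6~110
```

drive_tool(
  increments=[
    [0,0,-0.2,0,0,0],
    [0,0,-0.4,0,0,0],
    [0,0,-0.52,0,0,0],
    [0.2,0.04,-0.53,0,0,0],
    [0.4,0.08,-0.53,0,0,0],
    [0.6,0.115,-0.53,0,0,0],
    [0.7,0.135,-0.53,0,0,0],
    [0.7,0.135,-0.53,0,0,0],
  ],
)

```text
t: 27.55
tcp_pos: [510.2, -63.9, 154.4]
eef_rot: [-179.9, -0.0, 80.9]
force: [-1.2, 0.2, -1.2]
width: 33.5
```

drive_tool(
  increments=[
    [0.2,0.04,0,0,0,0],
    [0.4,0.08,0,0,0,0],
    [0.6,0.115,0,0,0,0],
    [0.705,0.135,0,0,0,0],
    [0.709,0.135,0,0,0,0],
    [0.709,0.135,0,0,0,0],
    [0.709,0.135,0,0,0,0],
  ],
)

```text
t: 28.42
tcp_pos: [571.6, 102.5, 154.9]
eef_rot: [-180.0, 0.0, 80.6]
force: [0.3, 0.3, -1.1]
width: 33.8
```

```bash
python3 - <<'E'
from h import *
st()
im,C=snap('wrist','w22')
print(proj('wrist',[[572.2,104.1,42],[572.2,104.1,102]],C))
o=bot.get_obs()['tcp_pos']; print(proj('wrist',[[o[0],o[1],o[2]-2.8]],C))
plan(572.2,104.1,135,80.8)
E
python3 -c "
import cv2
a=cv2.imread('pics/w22.png'); cv2.imwrite('pics/w22z.png',cv2.resize(a[160:340,180:380],None,fx=3.2,fy=3.2,interpolation=cv2.INTER_CUBIC))"
```

```text
t28.43 [571.6  102.48 154.92] [-1.7997e+02  3.0000e-02  8.0630e+01] F [ 0.3  0.3 -1.1] w33.8
[[279.05621242 201.91835659]
 [279.120457   233.75544916]]
[[278.53990111 283.51623975]]
PLAN [0.0062, 0.0011, 0.08] [-0.0001, 0.0001, -0.0009] rows>=0.3 j6~110
```

View pics/w22z.png

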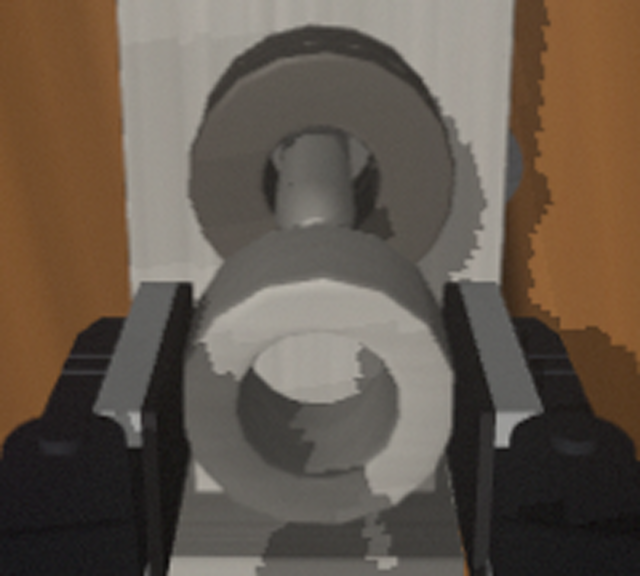

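drive_tool(
  increments=[
    [0.005,0.001,0.04,0,0,0],
    [0.005,0.001,0.08,0,0,0],
    [0.005,0.001,0.1,0,0,0],
    [0.005,0.001,0.1,0,0,0],
  ],
)

```text
t: 28.98
tcp_pos: [571.8, 105.1, 129.2]
eef_rot: [-179.9, 0.0, 80.7]
force: [-0.9, 0.4, -0.5]
width: 33.7
```

```bash
python3 - <<'E'
from h import *
st()
im,C=snap('wrist','w23')
plan(572.2,104.1,96,80.8)
E
python3 -c "
import cv2
a=cv2.imread('pics/w23.png'); cv2.imwrite('pics/w23z.png',cv2.resize(a[160:340,180:380],None,fx=3.2,fy=3.2,interpolation=cv2.INTER_CUBIC))"
```

```text
t28.98 [571.78 105.12 129.17] [-1.7991e+02  2.0000e-02  8.0740e+01] F [-0.9  0.4 -0.5] w33.7
PLAN [-0.0042, 0.0009, 0.1348] [-0.0002, 0.0, -0.0003] rows>=0.5 j6~110
```

View pics/w23z.png

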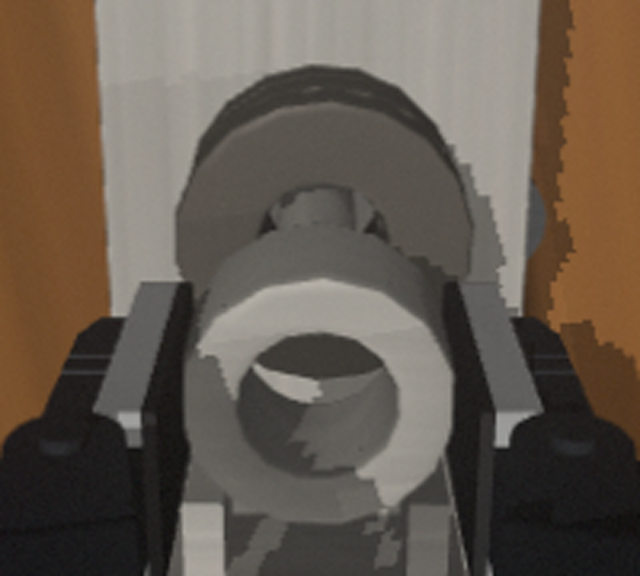

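drive_tool(
  increments=[
    [-0.003,0.002,0.03,0,0,0],
    [-0.003,0.002,0.05,0,0,0],
    [-0.003,0.002,0.07,0,0,0],
    [-0.003,0.002,0.07,0,0,0],
  ],
)

```text
t: 29.52
tcp_pos: [572.4, 104.3, 111.9]
eef_rot: [-179.9, 0.0, 80.7]
force: [0.7, -0.2, -1.2]
width: 34.1
```

```bash
python3 - <<'E'
from h import *
st()
im,C=snap('wrist','w24')
plan(572.2,104.1,96,80.8)
E
python3 -c "
import cv2
a=cv2.imread('pics/w24.png'); cv2.imwrite('pics/w24z.png',cv2.resize(a[160:340,180:380],None,fx=3.2,fy=3.2,interpolation=cv2.INTER_CUBIC))"
```

```text
t29.52 [572.36 104.34 111.93] [-1.7994e+02  1.0000e-02  8.0740e+01] F [ 0.7 -0.2 -1.2] w34.1
PLAN [-0.0012, -0.0015, 0.0652] [-0.0002, 0.0, -0.0003] rows>=0.3 j6~110
```

View pics/w24z.png

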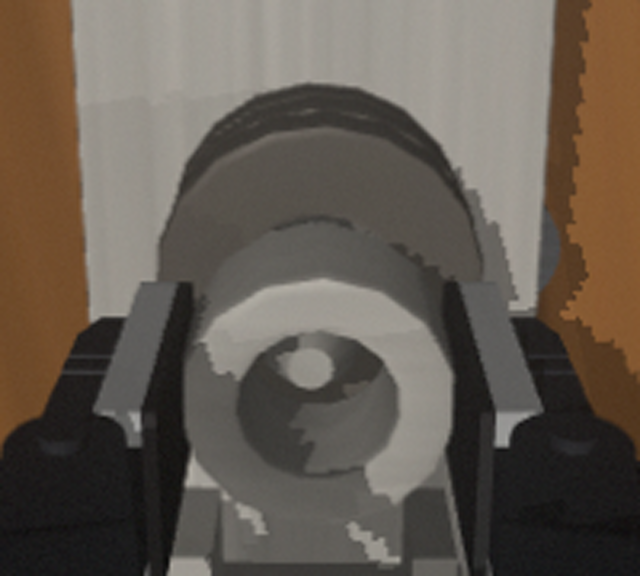

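drive_tool(
  increments=[
    [0.006,-0.003,0.01,0,0,0],
    [0.006,-0.003,0.03,0,0,0],
    [0.006,-0.003,0.05,0,0,0],
    [0.006,-0.003,0.06,0,0,0],
    [0.006,-0.003,0.06,0,0,0],
  ],
)

```text
t: 30.2
tcp_pos: [572.0, 105.9, 97.2]
eef_rot: [-180.0, 0.0, 80.7]
force: [0.6, 0.7, -0.6]
width: 33.6
```

```bash
python3 - <<'E'
from h import *
st()
im,C=snap('wrist','w25')
E
python3 -c "
import cv2
a=cv2.imread('pics/w25.png'); cv2.imwrite('pics/w25z.png',cv2.resize(a[160:340,180:380],None,fx=3.2,fy=3.2,interpolation=cv2.INTER_CUBIC))"
```

```text
t30.20 [572.05 105.92  97.19] [-179.96    0.     80.74] F [ 0.6  0.7 -0.6] w33.6
```

View pics/w25z.png

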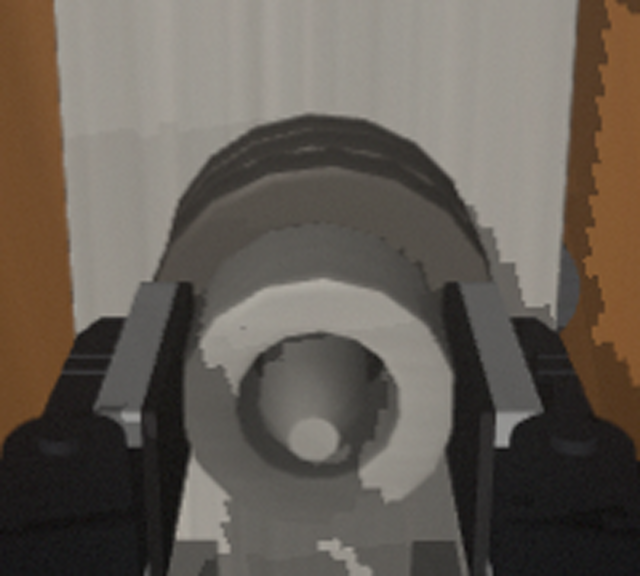

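drive_tool(
  increments=[
    [0,0,0.005,0,0,0],
    [0,0,0.005,0,0,0],
  ],
)

```text
t: 30.5
tcp_pos: [572.4, 105.9, 96.3]
eef_rot: [180.0, -0.0, 80.7]
force: [-0.6, -0.4, -1.1]
width: 33.5
```

drive_tool(
  increments=[
    [0,0,0,0,0,0],
    [0,0,0,0,0,0],
    [0,0,0,0,0,0],
    [0,0,-0.08,0,0,0],
    [0,0,-0.2,0,0,0],
    [0,0,-0.28,0,0,0],
    [0,0,-0.28,0,0,0],
    [0,0,-0.28,0,0,0],
  ],
  gripper=0.3,
)

```text
t: 31.5
tcp_pos: [571.9, 105.9, 165.4]
eef_rot: [-179.9, 0.0, 80.7]
force: [0.1, -0.0, -0.6]
width: 60.0
```

```bash
python3 - <<'E'
from h import *
st()
im,C=snap('wrist','w26')
show('wrist','collar',92,C);show('wrist','ring1',72,C)
im,C=snap('side','side26')
b=cv2.imread('pics/side26.png'); cv2.imwrite('pics/side26z.png',cv2.resize(b[120:250,160:320],None,fx=4.6,fy=4.6,interpolation=cv2.INTER_CUBIC))
E
```

```text
t31.50 [571.86 105.92 165.43] [-1.7994e+02  1.0000e-02  8.0740e+01] F [ 0.1 -0.  -0.6] w60.0
wrist collar 0.6 [572.1 106.6] [35.8 38.7] [279. 221.]
wrist ring1 0.82 [418.7 -30.5] [46.3 17.2] [116. 400.]
wrist ring1 0.7 [468.5  73.6] [43.4 23. ] [141. 280.]
wrist ring1 0.64 [573.1 106.6] [47.2 50.8] [280. 208.]
wrist ring1 0.48 [581.3 127.2] [ 8.4 34.4] [287. 178.]
```

View pics/w26.png

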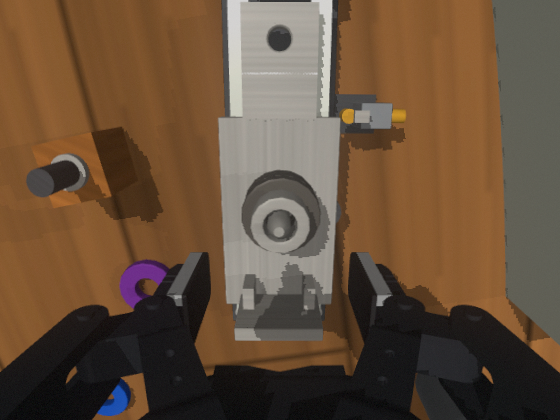

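View pics/side26z.png

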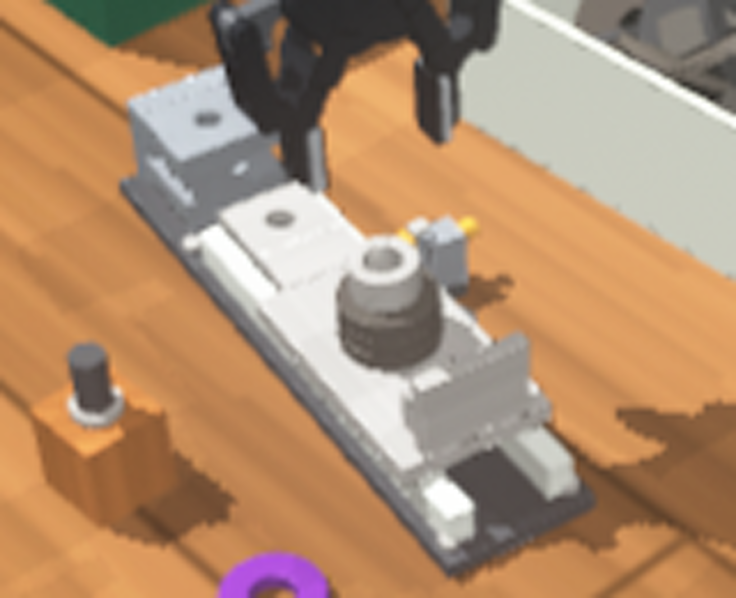

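```bash
python3 - <<'E'
from h import *
plan(551.2,-23.3,165,80.75)
plan(551.2,-23.3,70,80.75)
E
```

```text
PLAN [-0.5231, 0.0027, 0.0008] [-0.0006, 0.0001, -0.0001] rows>=2.1 j6~97
PLAN [-0.5229, 0.0034, 0.3808] [-0.0006, 0.0001, -0.0001] rows>=2.6 j6~97
```

drive_tool(
  increments=[
    [-0.2,0.003,0,0,0,0],
    [-0.4,0.003,0,0,0,0],
    [-0.523,0.003,0,0,0,0],
    [-0.523,0.003,0.1,0,0,0],
    [-0.523,0.003,0.2,0,0,0],
    [-0.523,0.003,0.3,0,0,0],
    [-0.523,0.003,0.38,0,0,0],
    [-0.523,0.003,0.38,0,0,0],
    [-0.523,0.003,0.38,0,0,0],
  ],
  gripper=1,
)

```text
t: 32.83
tcp_pos: [552.3, -23.2, 71.7]
eef_rot: [180.0, -0.0, 80.7]
force: [0.3, -0.1, 0.9]
width: 0.0
```

```bash
python3 - <<'E'
from h import *
st()
im,C=snap('wrist','w27')
E
```

```text
t32.83 [552.27 -23.24  71.74] [179.98  -0.    80.74] F [ 0.3 -0.1  0.9] w0.0
```

View pics/w27.png

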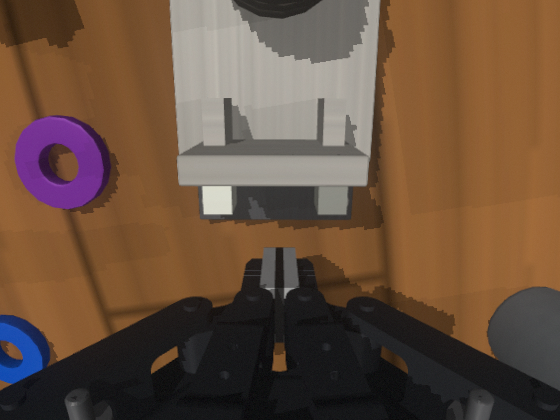

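drive_tool(
  increments=[
    [0.05,0,0,0,0,0],
    [0.1,0,0,0,0,0],
    [0.14,0,0,0,0,0],
    [0.17,0,0,0,0,0],
    [0.2,0,0,0,0,0],
    [0.23,0,0,0,0,0],
    [0.26,0,0,0,0,0],
    [0.28,0,0,0,0,0],
    [0.3,0,0,0,0,0],
    [0.3,0,0,0,0,0],
  ],
)

```text
t: 34.12
tcp_pos: [563.8, 51.4, 71.1]
eef_rot: [-180.0, -0.0, 80.8]
force: [-0.0, -0.6, -0.0]
width: -0.0
```

```bash
python3 - <<'E'
from h import *
st()
im,C=snap('wrist','w28')
snap('side','s28')
E
```

```text
t34.12 [563.79  51.45  71.1 ] [-1.7996e+02 -5.0000e-02  8.0780e+01] F [-0.  -0.6 -0. ] w-0.0
```

View pics/w28.png

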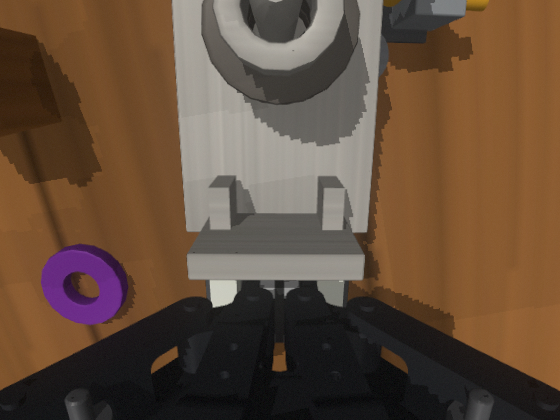

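View pics/s28.png

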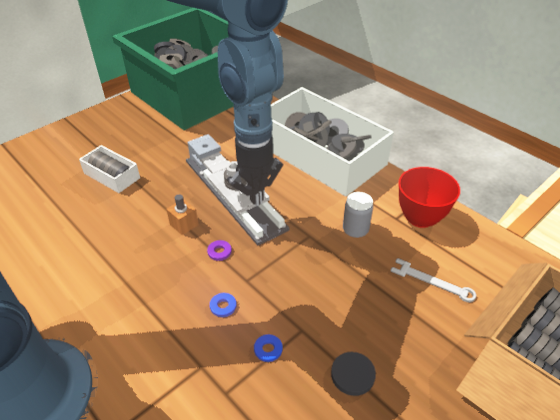

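drive_tool(
  increments=[
    [0.02,0,0,0,0,0],
    [0.04,0,0,0,0,0],
    [0.05,0,0,0,0,0],
    [0.06,0,0,0,0,0],
    [0.07,0,0,0,0,0],
    [0.07,0,0,0,0,0],
  ],
)

```text
t: 34.98
tcp_pos: [567.3, 68.5, 71.5]
eef_rot: [180.0, -0.0, 80.8]
force: [0.2, 0.1, 0.4]
width: -0.0
```

drive_tool(
  increments=[
    [0.008,0,0,0,0,0],
    [0.016,0,0,0,0,0],
    [0.016,0,0,0,0,0],
  ],
)

```text
t: 35.35
tcp_pos: [567.9, 71.8, 71.5]
eef_rot: [180.0, 0.0, 80.7]
force: [-0.6, -3.6, 1.2]
width: -0.0
```

drive_tool(
  increments=[
    [0.008,0,0,0,0,0],
    [0.016,0,0,0,0,0],
    [0.016,0,0,0,0,0],
  ],
)

```text
t: 35.72
tcp_pos: [568.6, 76.7, 71.4]
eef_rot: [180.0, -0.1, 80.8]
force: [0.8, -0.8, 0.1]
width: -0.1
```

```bash
python3 - <<'E'
from h import *
st()
im,C=snap('wrist','w29')
snap('top','t29');snap('side','s29')
b=cv2.imread('pics/s29.png'); cv2.imwrite('pics/s29z.png',cv2.resize(b[120:250,160:320],None,fx=4.6,fy=4.6,interpolation=cv2.INTER_CUBIC))
E
```

```text
t35.73 [568.55  76.66  71.43] [ 1.7997e+02 -8.0000e-02  8.0770e+01] F [ 0.8 -0.8  0.1] w-0.1
```

View pics/w29.png

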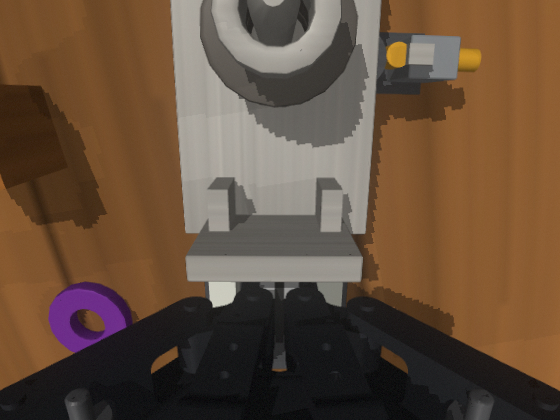

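View pics/s29z.png

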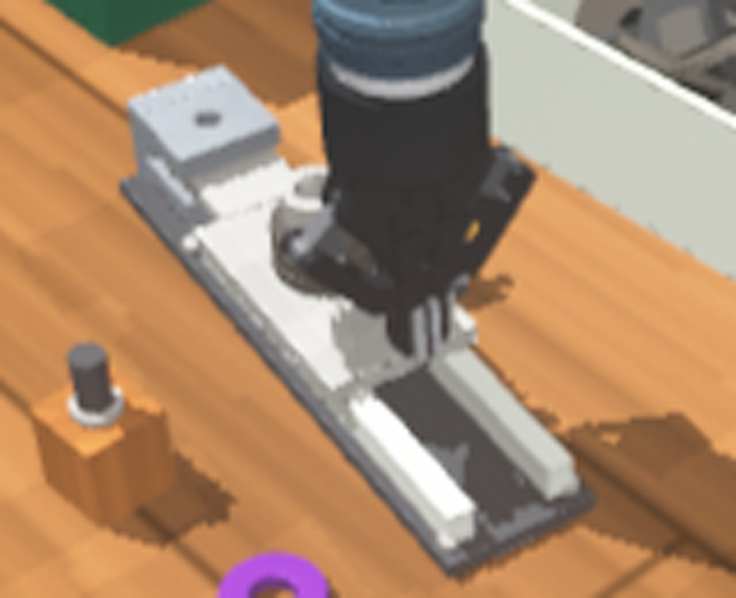

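drive_tool(
  increments=[
    [0.006,0,0,0,0,0],
    [0.01,0,0,0,0,0],
    [0.01,0,0,0,0,0],
  ],
)

```text
t: 36.25
tcp_pos: [568.3, 78.7, 71.1]
eef_rot: [-180.0, -0.0, 80.8]
force: [-1.4, -1.3, 0.5]
width: 0.1
```

drive_tool(
  increments=[
    [0.006,0,0,0,0,0],
    [0.01,0,0,0,0,0],
    [0.01,0,0,0,0,0],
  ],
)

```text
t: 36.62
tcp_pos: [569.3, 81.3, 71.4]
eef_rot: [180.0, -0.0, 80.8]
force: [-0.2, 0.1, 0.0]
width: -0.2
```

```bash
python3 - <<'E'
from h import *
st()
im,C=snap('wrist','w30')
E
```

```text
t36.62 [569.27  81.28  71.37] [ 1.7998e+02 -5.0000e-02  8.0760e+01] F [-0.2  0.1  0. ] w-0.2
```

View pics/w30.png

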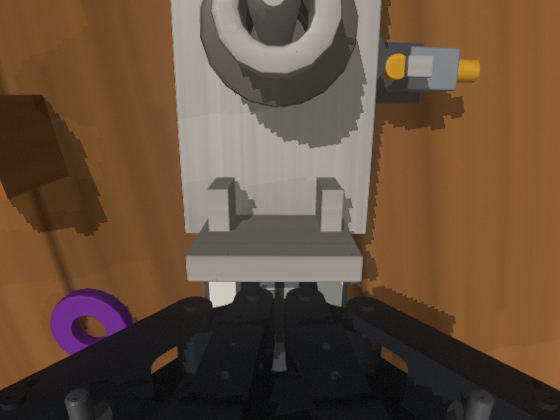

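```bash
python3 - <<'E'
from h import *
C=cam('wrist')
a=onz('wrist',[[187,281],[361,280]],87,C); print(a, a.mean(0))
C1=cam('wrist',{'eef_rot':[-179.95,-.01,80.73],'tcp_pos':np.array([550.79,131.08,299.95])})
z=lambda x,y:[240+x/4,130+y/4]
print(onz('wrist',[z(138,579),z(363,579)],87,C1))
im,C=snap('top','t30'); a=cv2.imread('pics/t30.png'); cv2.imwrite('pics/t30z.png',cv2.resize(a[130:270,110:310],None,fx=4,fy=4,interpolation=cv2.INTER_CUBIC))
E
```

```text
[[540.17148965  97.39493174  87.        ]
 [599.13334097  88.17724062  87.        ]] [569.65241531  92.78608618  87.        ]
[[529.0268368   25.50092258  87.        ]
 [587.62022211  15.81150152  87.        ]]
```

View pics/t30z.png

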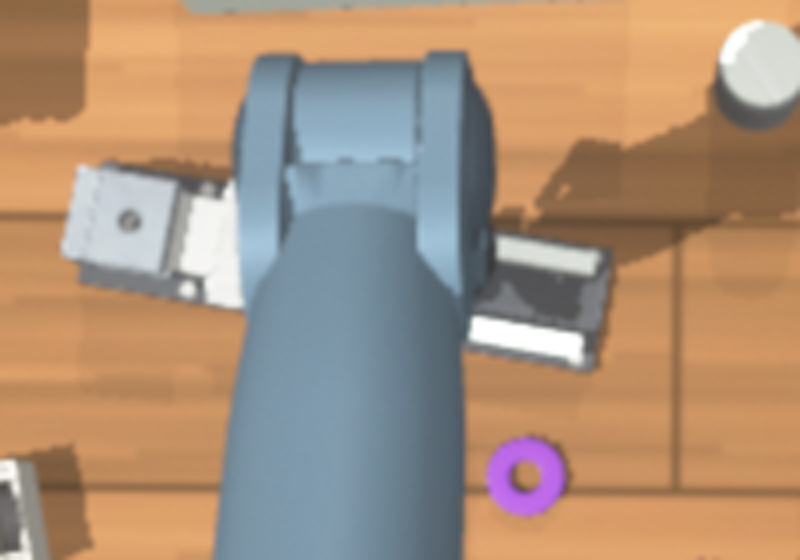

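drive_tool(
  increments=[
    [0.006,0,0,0,0,0],
    [0.01,0,0,0,0,0],
    [0.01,0,0,0,0,0],
  ],
)

```text
t: 37.1
tcp_pos: [569.4, 83.5, 71.3]
eef_rot: [180.0, -0.0, 80.8]
force: [0.1, -0.8, 0.4]
width: 0.1
```

drive_tool(
  increments=[
    [0.005,0,0,0,0,0],
    [0.008,0,0,0,0,0],
    [0.008,0,0,0,0,0],
  ],
)

```text
t: 37.48
tcp_pos: [569.8, 85.4, 71.3]
eef_rot: [180.0, -0.0, 80.7]
force: [-0.4, 1.1, -0.1]
width: 0.1
```

```bash
python3 - <<'E'
from h import *
st()
im,C=snap('wrist','w31')
a=onz('wrist',[[187,281],[361,280]],87,C); print(a.mean(0))
E
```

```text
t37.48 [569.75  85.44  71.32] [ 1.800e+02 -1.000e-02  8.075e+01] F [-0.4  1.1 -0.1] w0.1
[570.11889418  97.066118    87.        ]
```

View pics/w31.png

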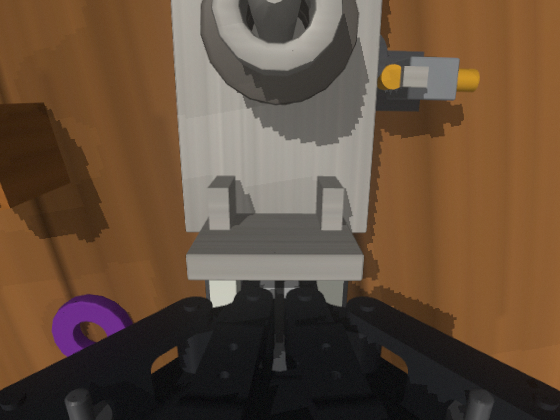

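drive_tool(
  increments=[
    [0.005,0,0,0,0,0],
    [0.008,0,0,0,0,0],
    [0.008,0,0,0,0,0],
  ],
)

```text
t: 37.9
tcp_pos: [569.9, 86.1, 71.3]
eef_rot: [180.0, 0.1, 80.7]
force: [-0.6, -5.0, 1.4]
width: -0.1
```

drive_tool(
  increments=[
    [0.005,0,0,0,0,0],
    [0.008,0,0,0,0,0],
    [0.008,0,0,0,0,0],
  ],
)

```text
t: 38.28
tcp_pos: [569.8, 86.2, 71.4]
eef_rot: [180.0, 0.4, 80.6]
force: [-2.4, -11.0, 1.2]
width: 0.6
```

```bash
python3 - <<'E'
from h import *
st()
im,C=snap('wrist','w32')
E
```

```text
t38.27 [569.84  86.18  71.36] [180.     0.39  80.63] F [ -2.4 -11.    1.2] w0.6
```

View pics/w32.png

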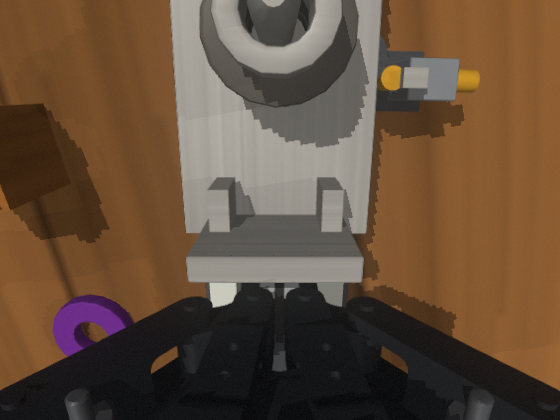

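drive_tool(
  increments=[
    [-0.06,0,0,0,0,0],
    [-0.16,0,0,0,0,0],
    [-0.16,0,-0.2,0,0,0],
    [-0.16,0,-0.4,0,0,0],
    [0.04,0,-0.5,0,0,0],
    [0.24,0,-0.5,0,0,0],
    [0.24,0,-0.5,0,0,0],
    [0.24,0,-0.5,0,0,0],
  ],
)

```text
t: 39.33
tcp_pos: [579.6, 148.3, 195.9]
eef_rot: [-180.0, 0.0, 80.8]
force: [0.2, -0.9, 0.3]
width: 0.2
```

```bash
python3 - <<'E'
from h import *
st()
im,C=snap('wrist','w33')
show('wrist','collar',92,C);show('wrist','pin',81,C);show('wrist','ring1',72,C)
E
```

```text
t39.33 [579.65 148.28 195.9 ] [-179.95    0.     80.76] F [ 0.2 -0.9  0.3] w0.2
wrist collar 0.82 [584.9 181.1] [35.  34.9] [279. 158.]
wrist pin 0.62 [441.  155.2] [43.  23.5] [ 89. 222.]
wrist ring1 0.92 [585.3 179.6] [50.7 50.9] [279. 155.]
wrist ring1 0.73 [468.5  82.5] [43.4 20.4] [157. 300.]
```

View pics/w33.png

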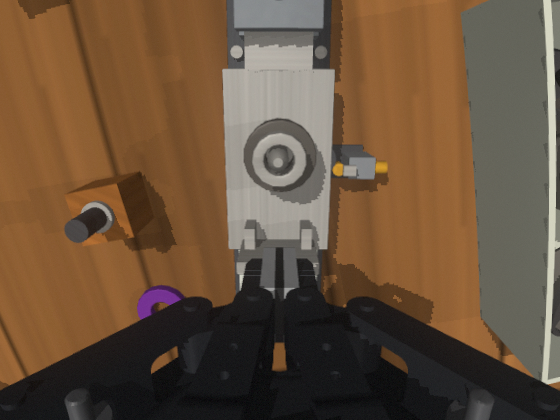

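```bash
python3 - <<'E'
from h import *
plan(603,285,200,80.75)
E
```

```text
PLAN [0.5583, 0.0021, -0.0159] [-0.0002, 0.0, -0.0006] rows>=2.2 j6~125
```

drive_tool(
  increments=[
    [0.558,0.002,-0.016,0,0,0],
    [0.558,0.002,-0.016,0,0,0],
    [0.558,0.002,-0.016,0,0,0],
    [0.558,0.002,-0.016,0,0,0],
    [0.558,0.002,-0.016,0,0,0],
  ],
)

```text
t: 40.15
tcp_pos: [602.9, 284.3, 200.2]
eef_rot: [-180.0, 0.0, 80.6]
force: [-0.4, 0.7, -0.8]
width: -0.1
```

```bash
python3 - <<'E'
from h import *
st()
im,C=snap('wrist','w34')
a=cv2.imread('pics/w34.png'); cv2.imwrite('pics/w34z.png',cv2.resize(a[90:270,180:380],None,fx=3.3,fy=3.3,interpolation=cv2.INTER_CUBIC))
E
```

```text
t40.15 [602.92 284.32 200.22] [-1.7997e+02  5.0000e-02  8.0640e+01] F [-0.4  0.7 -0.8] w-0.1
```

View pics/w34z.png

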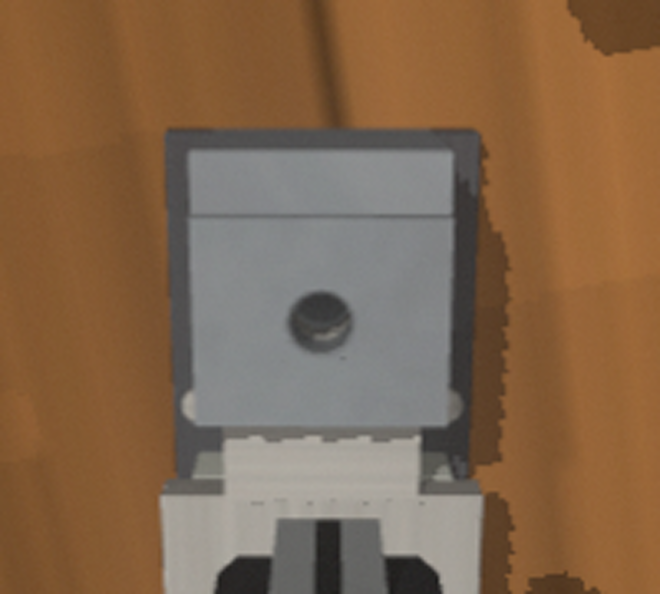

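```bash
python3 - <<'E'
from h import *
C=cam('wrist')
z=lambda x,y:[180+x/3.3,90+y/3.3]
print(onz('wrist',[z(320.5,322)],60,C), onz('wrist',[z(190,427),z(447,427),z(190,215),z(453,215)],60,C))
print(onz('wrist',[z(162,492),z(481,492)],42,C).mean(0))
a=cv2.imread('pics/w34.png'); cv2.imwrite('pics/w34y.png',cv2.resize(a[170:205,255:300],None,fx=14,fy=14,interpolation=cv2.INTER_CUBIC))
E
```

```text
[[602.69785957 289.37752338  60.        ]] [[567.7414397  269.00510267  60.        ]
 [628.22853562 259.01066795  60.        ]
 [577.63327424 318.85888354  60.        ]
 [636.42024663 309.14360977  60.        ]]
[594.66521763 240.08809611  42.        ]
```

View pics/w34y.png

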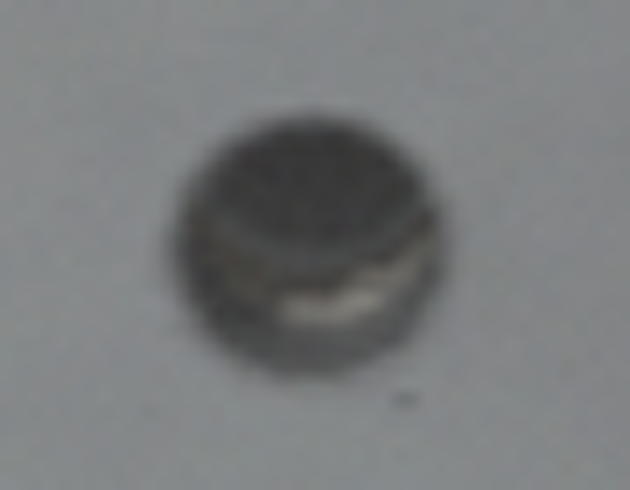

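```bash
python3 - <<'E'
from h import *
plan(433,153,200,80.75)
E
```

```text
PLAN [-0.6287, -0.5852, 0.002] [-0.0001, 0.0002, -0.0007] rows>=3.4 j6~119
```

drive_tool(
  increments=[
    [-0.2,-0.19,0,0,0,0],
    [-0.4,-0.38,0,0,0,0],
    [-0.6,-0.57,0,0,0,0],
    [-0.629,-0.585,0.002,0,0,-0.001],
    [-0.629,-0.585,0.002,0,0,-0.001],
    [-0.629,-0.585,0.002,0,0,-0.001],
  ],
  gripper=0.4,
)

```text
t: 40.95
tcp_pos: [434.4, 154.2, 200.3]
eef_rot: [179.9, -0.1, 80.8]
force: [0.9, 0.4, 0.4]
width: 51.4
```

```bash
python3 - <<'E'
from h import *
st()
im,C=snap('wrist','w35')
show('wrist','pin',85,C)
a=cv2.imread('pics/w35.png'); cv2.imwrite('pics/w35z.png',cv2.resize(a[110:290,180:380],None,fx=3.3,fy=3.3,interpolation=cv2.INTER_CUBIC))
E
```

```text
t40.95 [434.38 154.23 200.33] [ 1.799e+02 -6.000e-02  8.085e+01] F [0.9 0.4 0.4] w51.4
wrist pin 0.76 [432.  159.1] [27.6 22.6] [275. 197.]
```

View pics/w35z.png

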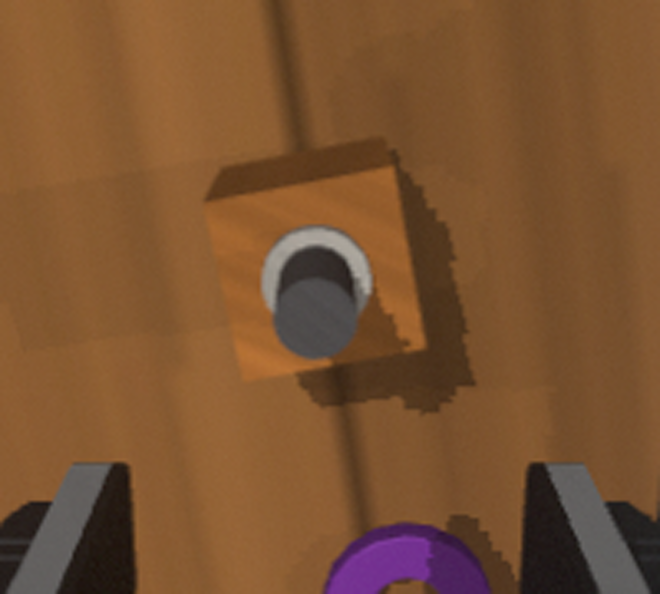

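```bash
python3 - <<'E'
from h import *
C=cam('wrist')
z=lambda x,y:[180+x/3.3,110+y/3.3]
p=onz('wrist',[z(315.5,317)],85,C)[0]; print(p, onz('wrist',[z(316,281)],55,C))
plan(p[0],p[1],100,80.75); plan(p[0],p[1],79,80.75)
E
```

```text
[432.50998048 153.23889285  85.        ] [[432.38534799 153.01536046  55.        ]]
PLAN [-0.0077, -0.0081, 0.4003] [0.0004, -0.0002, 0.0009] rows>=1.6 j6~119
PLAN [-0.0077, -0.0082, 0.4843] [0.0004, -0.0002, 0.0009] rows>=1.9 j6~119
```

drive_tool(
  increments=[
    [-0.005,-0.005,0.15,0,0,0.001],
    [-0.005,-0.005,0.3,0,0,0.001],
    [-0.005,-0.005,0.38,0,0,0.001],
    [-0.005,-0.005,0.4,0,0,0.001],
    [-0.005,-0.005,0.4,0,0,0.001],
    [-0.005,-0.005,0.4,0,0,0.001],
  ],
)

```text
t: 41.8
tcp_pos: [433.1, 153.8, 100.8]
eef_rot: [179.9, -0.0, 80.8]
force: [0.4, 0.2, -0.4]
width: 51.2
```

```bash
python3 - <<'E'
from h import *
st()
im,C=snap('wrist','w36')
a=cv2.imread('pics/w36.png'); cv2.imwrite('pics/w36z.png',cv2.resize(a[160:340,180:380],None,fx=3.3,fy=3.3,interpolation=cv2.INTER_CUBIC))
print(proj('wrist',[[432.5,153.1,85]],C)); plan(432.5,153.1,79,80.75)
E
```

```text
t41.80 [433.09 153.77 100.8 ] [ 1.7989e+02 -5.0000e-02  8.0750e+01] F [ 0.4  0.2 -0.4] w51.2
[[277.24296148 270.39417688]]
PLAN [-0.0029, -0.0018, 0.0873] [0.0007, -0.0003, -0.0] rows>=0.3 j6~119
```

View pics/w36z.png

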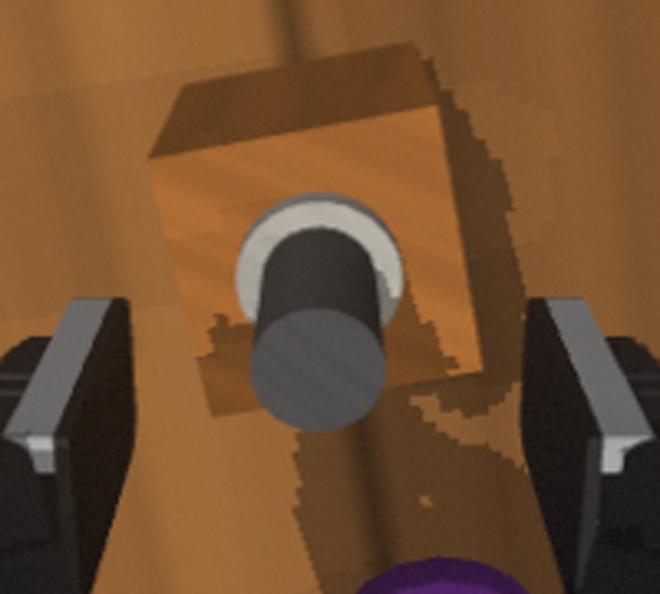

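drive_tool(
  increments=[
    [-0.003,-0.003,0.05,0,0,0],
    [-0.003,-0.003,0.08,0,0,0],
    [-0.003,-0.003,0.085,0,0,0],
    [-0.003,-0.003,0.085,0,0,0],
  ],
)

```text
t: 42.35
tcp_pos: [430.8, 152.7, 78.3]
eef_rot: [-180.0, 0.0, 80.7]
force: [0.1, 0.5, -0.2]
width: 51.2
```

drive_tool(
  increments=[
    [0,0,0,0,0,0],
    [0,0,0,0,0,0],
    [0,0,0,0,0,0],
    [0,0,0,0,0,0],
    [0,0,0,0,0,0],
    [0,0,0,0,0,0],
    [0,0,0,0,0,0],
  ],
  gripper=1,
  grip_force=60,
)

```text
t: 43.22
tcp_pos: [431.4, 152.9, 78.9]
eef_rot: [179.9, -0.0, 80.7]
force: [-1.4, -0.2, 5.7]
width: 16.2
```

```bash
python3 - <<'E'
from h import *
st()
im,C=snap('wrist','w37')
E
```

```text
t43.23 [431.44 152.85  78.94] [ 1.7995e+02 -2.0000e-02  8.0740e+01] F [-1.4 -0.2  5.7] w16.2
```

View pics/w37.png

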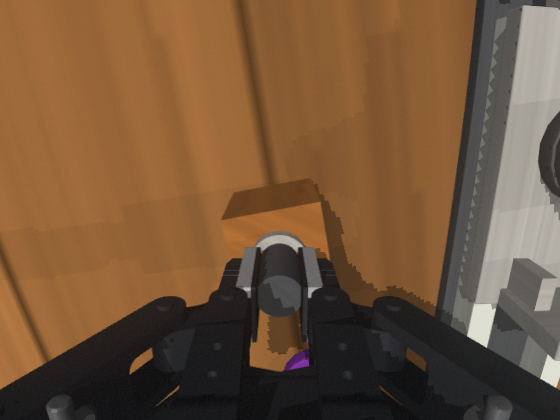

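```bash
python3 - <<'E'
from h import *
plan(602.7,289.4,180,80.75)
E
```

```text
PLAN [0.6495, 0.5886, -0.4034] [0.0003, -0.0001, -0.0001] rows>=3.9 j6~125
```

drive_tool(
  increments=[
    [0,0,-0.12,0,0,0],
    [0,0,-0.3,0,0,0],
    [0,0,-0.4,0,0,0],
    [0.15,0.13,-0.403,0,0,0],
    [0.32,0.29,-0.403,0,0,0],
    [0.48,0.44,-0.403,0,0,0],
    [0.6,0.55,-0.403,0,0,0],
    [0.645,0.585,-0.403,0,0,0],
    [0.649,0.589,-0.403,0,0,0],
    [0.649,0.589,-0.403,0,0,0],
  ],
)

```text
t: 44.52
tcp_pos: [601.6, 288.7, 178.6]
eef_rot: [-179.9, 0.1, 80.7]
force: [-0.2, -0.8, -1.0]
width: 16.0
```

```bash
python3 - <<'E'
from h import *
st()
im,C=snap('wrist','w38')
a=cv2.imread('pics/w38.png'); cv2.imwrite('pics/w38z.png',cv2.resize(a[140:320,180:380],None,fx=3.3,fy=3.3,interpolation=cv2.INTER_CUBIC))
o=bot.get_obs()['tcp_pos']
print('hole',proj('wrist',[[602.7,289.4,60]],C),'pin tip/flange/top if centred',proj('wrist',[o-[0,0,75],o-[0,0,24],o+[0,0,6]],C)); plan(602.7,289.4,150,80.75)
E
```

```text
t44.52 [601.64 288.72 178.63] [-1.7991e+02  5.0000e-02  8.0730e+01] F [-0.2 -0.8 -1. ] w16.0
hole [[280.06725267 200.72582042]] pin tip/flange/top if centred [[278.62816887 223.04884603]
 [278.45271168 261.05095186]
 [278.29082493 296.18803111]]
PLAN [0.0039, 0.004, 0.1159] [-0.0004, 0.0002, -0.0001] rows>=0.5 j6~125
```

View pics/w38z.png

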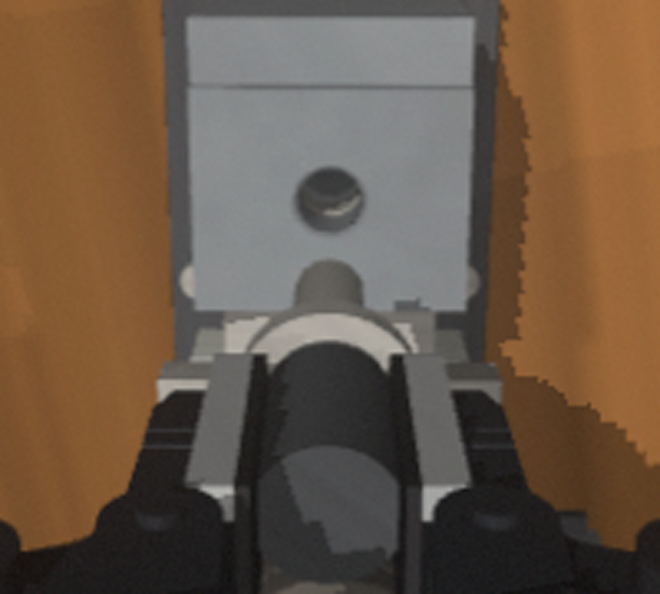

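drive_tool(
  increments=[
    [0.003,0.002,0.06,0,0,0],
    [0.003,0.002,0.11,0,0,0],
    [0.003,0.002,0.14,0,0,0],
    [0.003,0.002,0.14,0,0,0],
    [0.003,0.002,0.14,0,0,0],
  ],
)

```text
t: 45.2
tcp_pos: [603.3, 289.9, 144.6]
eef_rot: [180.0, -0.0, 80.7]
force: [0.4, -0.1, -1.2]
width: 16.3
```

```bash
python3 - <<'E'
from h import *
st()
im,C=snap('wrist','w39')
a=cv2.imread('pics/w39.png'); cv2.imwrite('pics/w39z.png',cv2.resize(a[140:320,180:380],None,fx=3.3,fy=3.3,interpolation=cv2.INTER_CUBIC))
o=bot.get_obs()['tcp_pos']
print('hole',proj('wrist',[[602.7,289.4,60]],C),'pin tip',proj('wrist',[o-[0,0,75]],C)); plan(602.7,289.4,100,80.75)
E
```

```text
t45.20 [603.25 289.95 144.57] [ 1.7998e+02 -2.0000e-02  8.0740e+01] F [ 0.4 -0.1 -1.2] w16.3
hole [[277.67795038 218.54345291]] pin tip [[278.70185211 222.81464055]]
PLAN [-0.003, -0.0027, 0.1793] [0.0003, -0.0002, -0.0] rows>=0.7 j6~125
```

View pics/w39z.png

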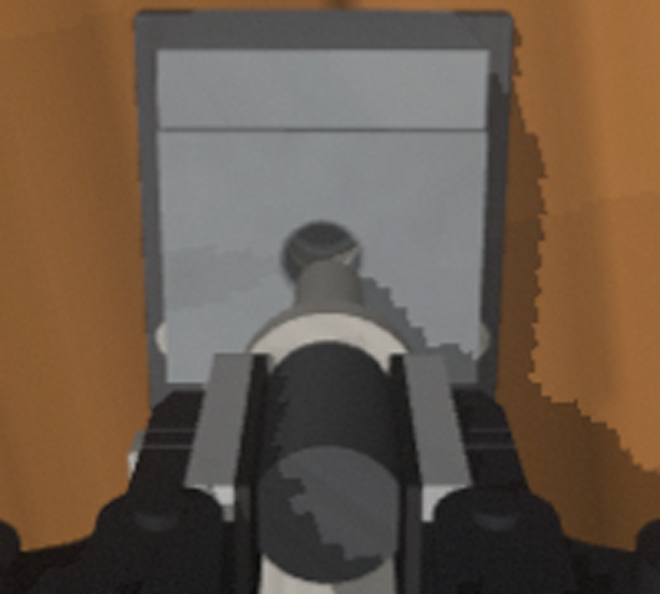

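drive_tool(
  increments=[
    [-0.002,-0.005,0.02,0,0,0],
    [-0.002,-0.005,0.05,0,0,0],
    [-0.002,-0.005,0.07,0,0,0],
    [-0.002,-0.005,0.07,0,0,0],
  ],
)

```text
t: 45.75
tcp_pos: [601.2, 289.4, 125.9]
eef_rot: [-179.9, 0.0, 80.7]
force: [0.3, 0.2, -1.5]
width: 16.2
```

```bash
python3 - <<'E'
from h import *
st()
im,C=snap('wrist','w40')
a=cv2.imread('pics/w40.png'); cv2.imwrite('pics/w40z.png',cv2.resize(a[140:320,180:380],None,fx=3.3,fy=3.3,interpolation=cv2.INTER_CUBIC))
plan(602.5,289.3,100,80.75)
E
```

```text
t45.75 [601.17 289.41 125.89] [-1.7992e+02  4.0000e-02  8.0740e+01] F [ 0.3  0.2 -1.5] w16.2
PLAN [-0.0, 0.0042, 0.1055] [-0.0002, 0.0001, -0.0] rows>=0.4 j6~125
```

View pics/w40z.png

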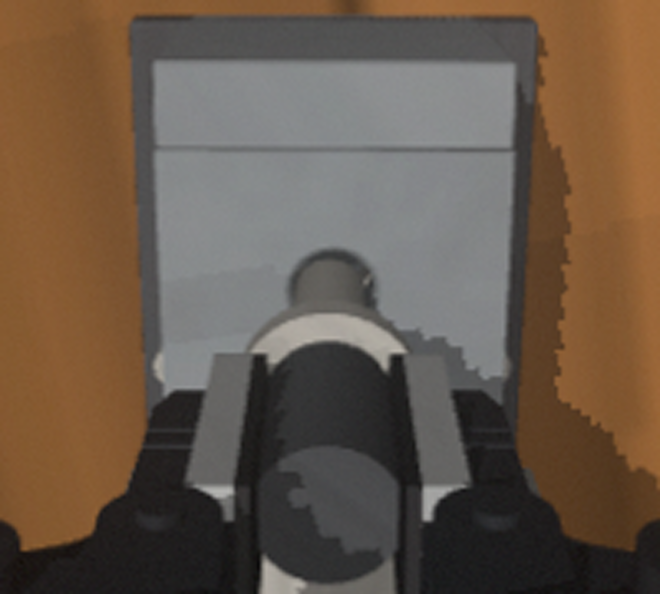

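drive_tool(
  increments=[
    [-0.001,0.003,0.03,0,0,0],
    [-0.001,0.003,0.05,0,0,0],
    [-0.001,0.003,0.07,0,0,0],
    [-0.001,0.003,0.08,0,0,0],
    [-0.001,0.003,0.08,0,0,0],
  ],
)

```text
t: 46.42
tcp_pos: [602.3, 289.1, 106.5]
eef_rot: [-180.0, 0.0, 80.7]
force: [1.2, -0.0, -1.1]
width: 15.8
```

```bash
python3 - <<'E'
from h import *
st()
plan(602.5,289.3,88.9,80.75)
E
```

```text
t46.42 [602.29 289.15 106.53] [-1.7998e+02  1.0000e-02  8.0740e+01] F [ 1.2 -0.  -1.1] w15.8
PLAN [0.0007, 0.0008, 0.0705] [-0.0001, 0.0001, -0.0001] rows>=0.3 j6~125
```

drive_tool(
  increments=[
    [0.001,0,0.02,0,0,0],
    [0.001,0,0.035,0,0,0],
    [0.001,0,0.045,0,0,0],
    [0.001,0,0.045,0,0,0],
  ],
)

```text
t: 46.92
tcp_pos: [602.1, 289.5, 95.4]
eef_rot: [-180.0, 0.0, 80.7]
force: [-1.0, 0.1, -0.4]
width: 15.8
```

drive_tool(
  increments=[
    [0,0,0.01,0,0,0],
    [0,0,0.015,0,0,0],
    [0,0,0.02,0,0,0],
    [0,0,0.02,0,0,0],
  ],
)

```text
t: 47.42
tcp_pos: [602.8, 289.8, 90.9]
eef_rot: [180.0, -0.0, 80.8]
force: [-1.0, 0.7, 2.1]
width: 15.9
```

drive_tool(
  increments=[
    [0,0,0.006,0,0,0],
    [0,0,0.01,0,0,0],
    [0,0,0.01,0,0,0],
  ],
)

```text
t: 47.8
tcp_pos: [602.9, 289.8, 89.0]
eef_rot: [179.9, -0.1, 80.7]
force: [-0.8, 0.7, 7.9]
width: 16.0
```

drive_tool(
  increments=[
    [0,0,0.004,0,0,0],
    [0,0,0.006,0,0,0],
    [0,0,0.006,0,0,0],
  ],
)

```text
t: 48.18
tcp_pos: [603.0, 289.8, 88.9]
eef_rot: [179.9, -0.1, 80.7]
force: [-4.7, -0.6, 15.2]
width: 15.8
```

drive_tool(
  increments=[
    [0,0,-0.008,0,0,0],
    [0,0,-0.008,0,0,0],
  ],
)

```text
t: 48.42
tcp_pos: [603.0, 289.8, 89.0]
eef_rot: [179.9, -0.1, 80.7]
force: [-0.6, 0.7, 5.7]
width: 16.1
```

drive_tool(
  increments=[
    [0,0,0,0,0,0],
    [0,0,0,0,0,0],
    [0,0,0,0,0,0],
    [0,0,0,0,0,0],
    [0,0,-0.08,0,0,0],
    [0,0,-0.2,0,0,0],
    [0,0,-0.4,0,0,0],
    [0,0,-0.4,0,0,0],
    [0,0,-0.4,0,0,0],
  ],
  gripper=0.4,
)

```text
t: 49.55
tcp_pos: [602.5, 289.5, 188.4]
eef_rot: [180.0, -0.0, 80.7]
force: [0.3, -0.0, -0.4]
width: 51.3
```

```bash
python3 - <<'E'
from h import *
st()
im,C=snap('wrist','w41')
snap('side','s41'); b=cv2.imread('pics/s41.png'); cv2.imwrite('pics/s41z.png',cv2.resize(b[120:250,160:320],None,fx=4.6,fy=4.6,interpolation=cv2.INTER_CUBIC))
E
```

```text
t49.55 [602.54 289.45 188.39] [ 1.7999e+02 -1.0000e-02  8.0740e+01] F [ 0.3 -0.  -0.4] w51.3
```

View pics/w41.png

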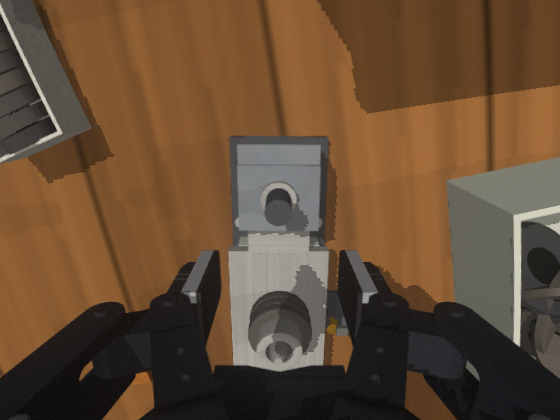

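View pics/s41z.png

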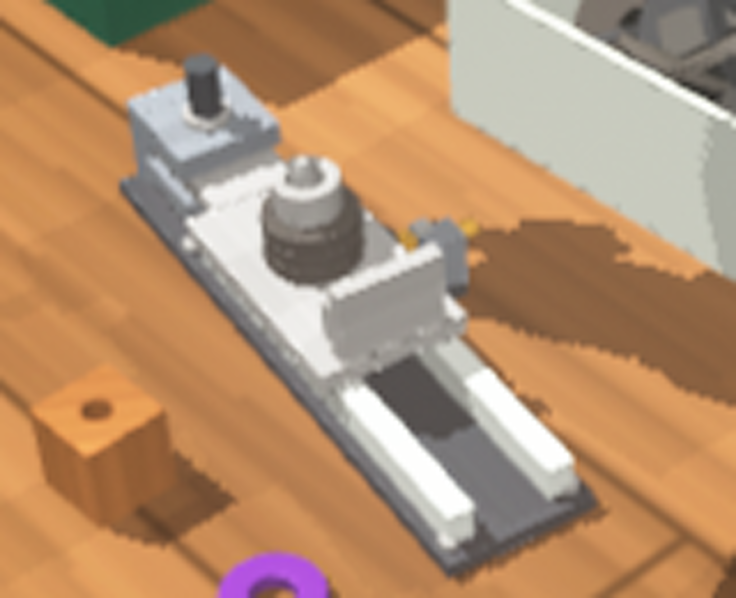

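```bash
python3 - <<'E'
from h import *
for h in (90,97): print(h,proj('wrist',[[602.7,289.4,h]]),proj('side',[[602.7,289.4,h]]))
for h in (65,72): print(h,proj('wrist',[[602.7,289.4,h]]))
a=cv2.imread('pics/w41.png'); cv2.imwrite('pics/w41z.png',cv2.resize(a[150:250,220:340],None,fx=6,fy=6,interpolation=cv2.INTER_CUBIC))
E
```

```text
90 [[280.5023618  210.55294275]] [[204.06645845 134.7526383 ]]
97 [[280.52929427 213.9464632 ]] [[203.75243313 132.37695382]]
65 [[280.41757089 199.8846593 ]]
72 [[280.43968685 202.66500394]]
```

View pics/w41z.png

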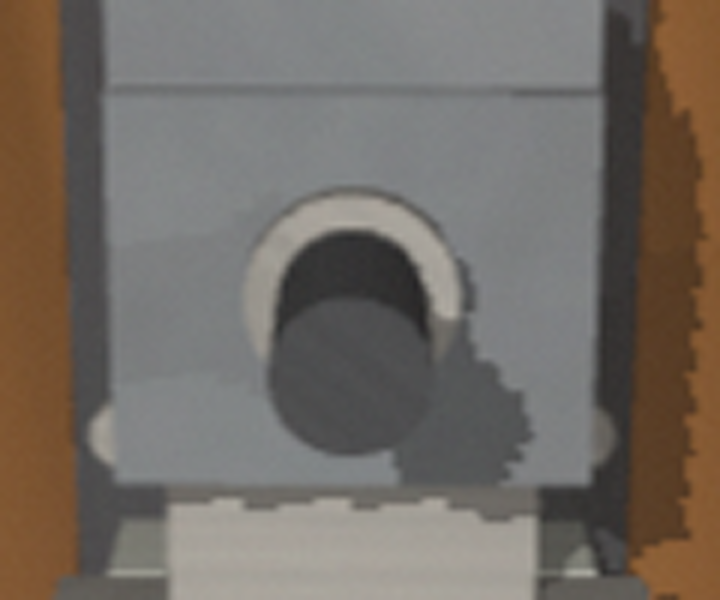

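```bash
python3 - <<'E'
from h import *
st(); print(bot.sign_off())
E
```

```text
t49.65 [601.57 289.11 186.85] [-1.7985e+02  8.0000e-02  8.0740e+01] F [0.1 0.5 0.3] w51.6
the job is handed in; nothing more can be done
None
```

The job is done and handed in at about 50 s of the 210 s allowed; the sign-off itself gives no verdict. In order:
- **Rings and collar:** I put the three grey rings lying on the table on the post, then the steel collar on top of them. I left the blue and purple look-alikes, the blank, the tin and the wrench alone.
- **Carriage:** I pushed it in until it met its stop.
- **Pin:** I took it from its block and pressed it through the fork and lug.

**What the last checks showed:**
- **Carriage:** The carriage stopped advancing at its end stop under about 11 N and stayed there when I backed off. It had travelled about 78 mm, which matches the distance I measured at the start between the lug hole and the fork hole. I did not see one distinct snap: the force rose briefly to 3.6 N, fell again, and then the stop came.
- **Pin:** The pin stopped at the height expected for a seated flange, under about 15 N. The side camera puts the top of its knob at about 90 mm, which matches seated. A rough reading from the wrist camera was about 1 mm different, within its accuracy.
- **Stack:** Before the push, the collar and top ring measured about 1–2 mm from the post's axis. In the last pictures the rings and collar still lie flat on the post, and the open gripper is clear of everything.

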